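# Click the dowel hub onto the pasta drying stand

## Task

Fit the four-armed wooden hub onto the spindle of the pasta drying stand: slide it down gently until you feel both sprung balls snap into its inner groove, stop there at the click (neither short of it nor pushed on past it), and let go so that it hangs level on the catch. Do not force or ram it, and leave the jar, the bowl and the scraper where they are.

Things in the scene. Friction and masses are not known exactly. Their poses are not given: they have to be found in the camera images.
- hub_center (a point): Centre of the loose wooden hub's upright sleeve: 40 mm outside diameter, 70 mm tall, open at both ends, bore 17.8 mm. On the bore's axis, 35 mm above the underside; z is the bore's axis, up. Grip the smooth neck (14 to 70 mm above the underside) in its upper half: the spindle will come up through it by up to 22 mm. Inside, an unseen ring groove 8 mm tall is centred 40 mm above the underside.
- hub: The whole hub (0.055 to 0.09 kg), origin on its axis at the underside. Four round dowels 10 mm thick stick out level along its x and y axes both ways, centre lines 9 mm above the underside, reaching 95 mm from the axis. The bore's lower mouth has a 3 mm chamfer. It starts upright on the worktop, neck up.
- stand: The pasta drying stand, fixed; origin under its middle, on the worktop. Wooden foot 140 mm across, 20 mm thick; wooden column 30 mm in diameter up to 140 mm; above it a plain upright steel spindle, 16 mm in diameter, up to 232 mm.
- spindle_tip (a point): The domed top of the spindle, on its axis, 232 mm above the worktop.
- shoulder (a point): Top of the wooden column, on the spindle's axis, 140 mm above the worktop, 92 mm below the tip; z up. The balls are somewhere 44 to 78 mm above it (both at one height, different each time, not given), so at the click the hub's underside is 4 to 38 mm above it: the hub does not go down onto the shoulder.
- ball_a (a joint): One of two sprung steel balls standing 2.6 mm out of opposite sides of the spindle: 0 m fully out (free, or in the groove), about 0.001 to 0.0025 m when pressed in by the bore. Some 4 to 8 N down presses both in, the hub slides with a light drag for about 30 mm, then they snap into the groove and for 3 mm pull it on with some 2 to 6 N; going on takes 4 to 8 N again.
- ball_b (a joint): The opposite sprung ball, at the same height: 0 m fully out, about 0.001 to 0.0025 m pressed in.
- jar: Bystander: closed glass jar with a steel lid, 68 mm in diameter, 100 mm tall; origin at the centre of its underside.
- bowl: Bystander: steel bowl, 110 mm across, 50 mm tall; origin at the centre of its underside.
- scraper: Bystander: spatula with a black handle lying on the worktop; origin under its middle, x along it.
Not all that is in view belongs to the job. What is shaped like the stand but blue is not meant.

How it is judged:
By the outcome, as a careful person would: the job done as asked, in the order asked, and still so for the second after the job is handed in, with the robot touching nothing.
It also fails if it takes over 72 s, if anything falls off the work surface, if the arm or the gripper's body presses on something with over 40 N, if the wrist force passes 120 N, or if a joint passes its speed limit or range.

## Robot

A 6-joint arm with a two-finger parallel gripper is mounted at the origin on the work surface. World frame = base frame: x ahead of the robot, y to its left, z up, the work surface at z = 0. Lengths are in m, angles in rad, forces in N, time in s.
With the tool pointing down it reaches from about 0.4 to 0.825 m from the base axis. Payload 7 kg.
Tool frame: the origin (TCP) lies midway between the tips of the shut fingers; the grasp point (between the pads) lies 19 mm behind it; y points along the fingers, x is the direction in which the jaws open and shut, and the axes are right-handed (so a half turn about y gives the same grasp; the last joint's range is limited). The gripper opens to 88 mm and grips with 3 to 60 N. Pads are 19 mm wide; open, the fingers measure 130 mm over their backs; the gripper's body (78 mm by 193 mm) begins 47 mm behind the grasp point.
Start: joints at [1.507, 0.359, 0.012, 0, -1.224, -0.288], TCP at [0.233, 0.634, 0.195] pointing down, gripper open.
Joint ranges: [-3.07, 3.07], [-1.43, 2.12], [-1.02, 1.25], [-3.03, 1.67], [-3.05, -0], [-3.03, 3.03]. Speed limits (rad/s): [2.39, 2.39, 3.01, 3.14, 3.14, 3.14].

## Interface

Orientations are given as a unit quaternion [x, y, z, w].
In Python, from station import bot, optics gives the robot as it stands.
- The arm moves only by the tool move_arm, never from a script. Its argument "rows" is a list of rows, each an object of numbers: "x", "y", "z": the shift along the tool's x, y, z in cm; "ax", "ay", "az": the turn, a rotation vector about the tool's x, y, z in degrees; "gripper": the opening, from 0 (shut) to 1 (fully open). A call has 1 to 5 rows; each row shifts and turns the commanded pose from where the row before left it, along the tool's axes as they then stand; what a row does not reach is not made up. A row lasts 1/10 s, in which the tool goes at most 50 mm and 8.59 degrees, less where a joint would pass 70% of its speed; a pose out of reach is approached as far as the arm can. A call is refused whole if a number of a shift passes 5 or a number of a turn 8.59, either way. A call with a gripper value outside its range is refused whole. The fingers move at their own pace and stop on an object; "squeeze" is the grip in N (left out, the last holds). Time passes only in rows, so rows that do not move let the fingers close. It gives the time, the measured TCP pose, the force and the opening at its end, in the units of the state.
- bot.get_obs(): the state, without advancing time (a new reading comes with each control period).
- optics.snapshot(name): name is "scene" or "top"; returns the picture (420x560x3 uint8, red, green, blue); there is no depth.
- optics.camera_params(name): a dict with "fx", "fy", "cx", "cy" (pixels), "extrinsics" (4x4, takes a point from camera to world coordinates). Camera axes: x right, y up, looking along -z (the intrinsics and any distortion apply to the point x, -y, -z); pixel columns grow to the right and rows downward; lengths in m; the calibration is good to about 2 mm. A picture is of the moment at which its call begins. camera_params takes no time and is no camera call.
- bot.finish_job(): hands the job in, once; it reports no verdict.
The state is a dict: "clock": time; "joints": joint angles; "qvel": joint speeds; "effort": joint torques, N m; "tool_pos": TCP position; "orientation": TCP orientation; "force": force on the tool from outside, world axes, zero at the start; "ft_torque": the same for the moment, N m; "gripper_width": finger opening in m.
Only numpy, scipy, OpenCV 4.12 (cv2) and the standard library are available. Lean on these libraries where they do the work, as an engineer would, in place of code of your own. Each camera call takes 0.05 s, during which the arm holds its last target.

## Working session

There is one attempt and no reset: what is moved stays moved. The work goes in short steps, Python scripts to look and compute and a tool call to move; the robot and the scene stay as the last step left them, time stands still between calls to the robot, and variables do not carry over. Pictures are saved under pics/ and viewed, and the job is handed in when it is done.

Besides the shell and the picture viewer there is one more tool, called after "Emit:" as name(argument=value, ...) on one line, values as JSON. move_arm: Moves the arm, as the interface text tells. Its arguments: {"type":"object","properties":{"rows":{"type":"array"},"squeeze":{"type":"number"}},"required":["rows"]}

```bash
mkdir -p pics; ls
python3 - <<'E'
from station import bot, optics
import cv2
for n in ("scene","top"):
    im=optics.snapshot(n); cv2.imwrite(f"pics/{n}0.png",im[:,:,::-1])
    p=optics.camera_params(n); print(n,p)
print(bot.get_obs())
E
```

```text
pics
scene {'fx': 409.21040788348984, 'fy': 409.21040788348984, 'cx': 281.1036219664728, 'cy': 211.33238555496402, 'extrinsics': array([[-0.66484659, -0.37871111,  0.64386093,  1.19971196],
       [ 0.74663244, -0.36320185,  0.5573369 ,  0.52673741],
       [ 0.0227818 ,  0.851271  ,  0.52423151,  0.67644385],
       [ 0.        ,  0.        ,  0.        ,  1.        ]])}
top {'fx': 437.3497148171732, 'fy': 437.3497148171732, 'cx': 285.9915204666149, 'cy': 209.0617584681381, 'extrinsics': array([[ 0.01242716,  0.98897487, -0.1475611 ,  0.40260401],
       [-0.99967195,  0.01559321,  0.0203184 , -0.00743908],
       [ 0.02239534,  0.14726019,  0.98884422,  1.11761056],
       [ 0.        ,  0.        ,  0.        ,  1.        ]])}
{'clock': 0.1, 'joints': array([ 1.50710147e+00,  3.59318779e-01,  1.11554561e-02, -2.64821536e-04,
       -1.22410460e+00, -2.88096671e-01]), 'qvel': array([0.00065644, 0.00072199, 0.00267505, 0.00212026, 0.00014677,
       0.00167552]), 'effort': array([-1.78356826e-03, -5.84162092e+01,  2.93750435e+01,  7.01554075e+00,
        1.01378281e-02, -5.53693224e-05]), 'tool_pos': array([0.23247349, 0.63319581, 0.19432418]), 'orientation': array([ 0.40515699, -0.57944637,  0.58015014, -0.40437054]), 'force': array([0.73790982, 0.79759771, 0.88178999]), 'ft_torque': array([-0.03759349, -0.02096173,  0.00740406]), 'gripper_width': 0.08749037891788772}
```

View pics/scene0.png

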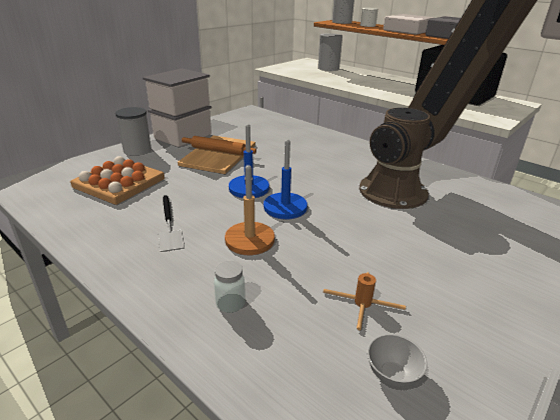

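View pics/top0.png

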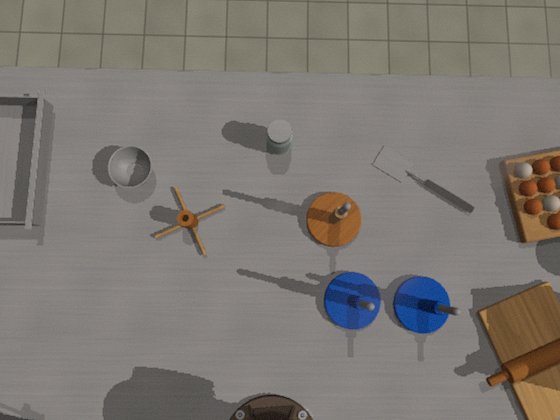

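Run:
```python
from scipy.spatial.transform import Rotation as R
print(R.from_quat([0.40515699, -0.57944637,  0.58015014, -0.40437054]).as_matrix().round(3))
```

```text
[[-0.345 -0.     0.939]
 [-0.939 -0.001 -0.345]
 [ 0.001 -1.     0.   ]]
```

```bash
cat > h.py <<'E'
import numpy as np, cv2
from station import bot, optics
def ray(n,u,v):
    p=optics.camera_params(n); E=p['extrinsics']
    d=E[:3,:3]@np.array([(u-p['cx'])/p['fx'],-(v-p['cy'])/p['fy'],-1]); return E[:3,3],d
def onz(n,u,v,z):
    o,d=ray(n,u,v); return o+d*(z-o[2])/d[2]
def proj(n,P):
    p=optics.camera_params(n); E=p['extrinsics']
    c=E[:3,:3].T@(np.array(P,float)-E[:3,3]); return np.array([p['cx']+p['fx']*c[0]/-c[2],p['cy']+p['fy']*c[1]/c[2]])
def tri(a,b):
    (o1,d1),(o2,d2)=ray(*a),ray(*b)
    A=np.c_[d1,-d2]; s=np.linalg.lstsq(A,o2-o1,rcond=None)[0]
    q1,q2=o1+d1*s[0],o2+d2*s[1]; return (q1+q2)/2,np.linalg.norm(q1-q2)
def crop(n,im,x0,y0,w,h,k,name):
    cv2.imwrite('pics/'+name,cv2.resize(im[y0:y0+h,x0:x0+w,::-1],None,fx=k,fy=k,interpolation=cv2.INTER_CUBIC))
E
python3 - <<'E'
from h import *
t=cv2.imread('pics/top0.png')[:,:,::-1]; s=cv2.imread('pics/scene0.png')[:,:,::-1]
a=cv2.resize(t[170:270,140:240],(400,400),interpolation=2);b=cv2.resize(t[170:270,290:390],(400,400),interpolation=2)
cv2.imwrite('pics/ct.png',np.hstack([a,b])[:,:,::-1])
a=cv2.resize(s[260:335,315:415],(400,300),interpolation=2);b=cv2.resize(s[155:255,200:300],(400,400),interpolation=2)
a=np.vstack([a,np.zeros((100,400,3),np.uint8)])
cv2.imwrite('pics/cs.png',np.hstack([a,b])[:,:,::-1])
E
```

```text
(no output)
```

View pics/ct.png

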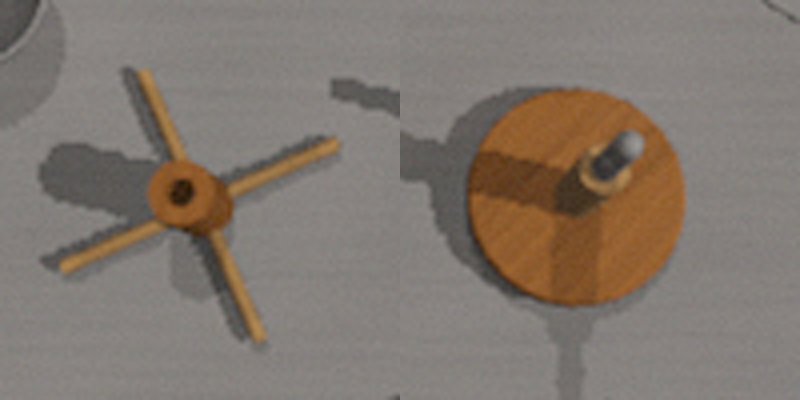

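View pics/cs.png

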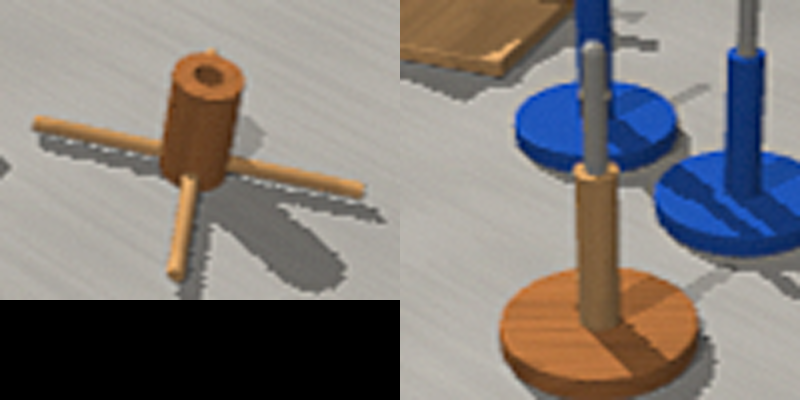

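The hub is at top (185,218) and scene (367,279), and nothing else looks like it. The wooden stand is at top (337,217) and scene (249,225). The two blue stands at top (352,301) and (422,305) are decoys. In the scene crop the balls show near pixel (249,179).

Run:
```python
from h import *
t=cv2.imread('pics/top0.png')[:,:,::-1]; s=cv2.imread('pics/scene0.png')[:,:,::-1]
hs=cv2.cvtColor(t,cv2.COLOR_RGB2HSV)
m=((hs[...,0]<20)&(hs[...,1]>110)).astype(np.uint8)
# foot
mm=np.zeros_like(m); mm[185:255,300:370]=m[185:255,300:370]
c=max(cv2.findContours(mm,0,1)[0],key=cv2.contourArea); e=cv2.fitEllipse(cv2.convexHull(c)); print('foot',e, onz('top',*e[0],.02))
# fit circle on z=.02
P=np.array([onz('top',u,v,.02)[:2] for u,v in cv2.convexHull(c)[:,0]]); print(cv2.minEnclosingCircle(P.astype(np.float32)))
# hub: arms ends by mask
mm=np.zeros_like(m); mm[175:265,145:235]=m[175:265,145:235]
print('hub bore top',onz('top',185.2,217.4,.07),'scene',onz('scene',366.9,278.4,.07),tri(('top',185.2,217.4),('scene',366.9,278.4)))
# arm tips from crop px/4
f=lambda x,y,x0,y0:(x0+x/4-.4,y0+y/4-.4)
tips=[onz('top',*f(x,y,140,170),.009) for x,y in((146,72),(338,146),(258,340),(64,267))]
print(np.round(tips,4), np.mean(tips,0))
tips=np.array(tips)
a=tips[0]-tips[2];b=tips[1]-tips[3]
print(np.degrees(np.arctan2(a[1],a[0])),np.degrees(np.arctan2(b[1],b[0])),np.linalg.norm(a),np.linalg.norm(b))
# spindle
tt=f(633-400,138,290,170); ss=f(594-400,45,200,155)
print('tip',tri(('top',*tt),('scene',*ss)), onz('top',*tt,.23),onz('scene',*ss,.23))
```

```text
foot ((333.4452209472656, 218.92355346679688), (53.518245697021484, 54.420799255371094), 126.14665222167969) [ 0.54301281 -0.15065164  0.02      ]
((0.5436045527458191, -0.15072287619113922), 0.06940029561519623)
hub bore top [0.53485886 0.2130192  0.07      ] scene [0.53601566 0.21267326 0.07      ] (array([0.53514538, 0.21274487, 0.06946126]), np.float64(0.0008838818285576849))
[[0.6193 0.2527 0.009 ]
 [0.5732 0.1282 0.009 ]
 [0.4491 0.1742 0.009 ]
 [0.4932 0.2979 0.009 ]] [0.53370214 0.21325824 0.009     ]
24.73904824357666 -64.77699824613543 0.18743462694047935 0.18761500351016547
tip (array([ 0.54704993, -0.15274613,  0.23106063]), np.float64(0.0005838222871407425)) [ 0.54741605 -0.1531493   0.23      ] [ 0.54540924 -0.15404518  0.23      ]
```

Emit:
move_arm(rows=[{"x": 1, "z": 1.5, "gripper": 1}, {"x": 2, "z": 3}, {"x": 2, "z": 3}, {"x": 2, "z": 3}, {"x": 2, "z": 3}])

```text
invalid input
```

Emit:
move_arm(rows=[{"x": 2, "z": 3}, {"x": 2, "z": 3}, {"x": 2, "z": 3}, {"x": 2, "z": 3}, {"x": 2, "z": 3}])

```text
invalid input
```

Emit:
move_arm(rows=[{"x": 2, "z": 3}, {"x": 2, "z": 3}, {"x": 2, "z": 2.5}, {"x": 1.5, "z": 1}, {"x": 0, "z": 0}])

```text
invalid input
```

Emit:
move_arm(rows=[{"x": 1.0, "y": 0, "z": 1.5, "ax": 0, "ay": 0, "az": 0, "gripper": 1.0}])

```text
clock: 0.2
tool_pos: [0.2425, 0.6195, 0.194]
orientation: [0.406, -0.579, 0.58, -0.405]
force: [0.7, 0.1, -0.4]
gripper_width: 0.0875
```

Emit:
move_arm(rows=[{"x": 2, "y": 0, "z": 3, "ax": 0, "ay": 0, "az": 0, "gripper": 1}, {"x": 2, "y": 0, "z": 3, "ax": 0, "ay": 0, "az": 0, "gripper": 1}, {"x": 2, "y": 0, "z": 3, "ax": 0, "ay": 0, "az": 0, "gripper": 1}, {"x": 2, "y": 0, "z": 3, "ax": 0, "ay": 0, "az": 0, "gripper": 1}, {"x": 2, "y": 0, "z": 3, "ax": 0, "ay": 0, "az": 0, "gripper": 1}])

```text
clock: 0.7
tool_pos: [0.3504, 0.4714, 0.195]
orientation: [0.405, -0.58, 0.58, -0.405]
force: [0.1, 0.2, -0.1]
gripper_width: 0.0875
```

Emit:
move_arm(rows=[{"x": 2, "y": 0, "z": 3, "ax": 0, "ay": 0, "az": 0, "gripper": 1}, {"x": 2, "y": 0, "z": 3, "ax": 0, "ay": 0, "az": 0, "gripper": 1}, {"x": 2, "y": 0, "z": 3, "ax": 0, "ay": 0, "az": 0, "gripper": 1}, {"x": 2, "y": 0, "z": 3, "ax": 0, "ay": 0, "az": 0, "gripper": 1}, {"x": 2, "y": 0, "z": 3, "ax": 0, "ay": 0, "az": 0, "gripper": 1}])

```text
clock: 1.2
tool_pos: [0.4565, 0.3258, 0.1951]
orientation: [-0.405, 0.58, -0.58, 0.405]
force: [1.2, -0.1, -0.4]
gripper_width: 0.0877
```

Emit:
move_arm(rows=[{"x": 2, "y": 0, "z": 3, "ax": 0, "ay": 0, "az": 0, "gripper": 1}, {"x": 2, "y": 0, "z": 3, "ax": 0, "ay": 0, "az": 0, "gripper": 1}, {"x": 2, "y": 0, "z": 3, "ax": 0, "ay": 0, "az": 0, "gripper": 1}, {"x": 2, "y": 0, "z": 2.5, "ax": 0, "ay": 0, "az": 0, "gripper": 1}, {"x": 0, "y": 0, "z": 0, "ax": 0, "ay": 0, "az": 0, "gripper": 1}])

```text
clock: 1.7
tool_pos: [0.5373, 0.2095, 0.1948]
orientation: [0.404, -0.58, 0.581, -0.403]
force: [-0.2, -0.1, 0.3]
gripper_width: 0.0875
```

Run:
```python
from h import *
from scipy.spatial.transform import Rotation as R
o=bot.get_obs(); M=R.from_quat(o['orientation']).as_matrix(); print(M.round(4),o['joints'].round(3),o['tool_pos'],o['force'])
print(M.T@(np.array([.535,.213,.036])-o['tool_pos'])*100)
cv2.imwrite('pics/s1.png',optics.snapshot('scene')[:,:,::-1])
```

```text
[[-3.479e-01 -7.000e-04  9.375e-01]
 [-9.375e-01 -9.000e-04 -3.479e-01]
 [ 1.100e-03 -1.000e+00 -3.000e-04]] [ 0.711  0.199 -0.21   0.    -1.163  0.504] [0.53727745 0.20954504 0.19477315] [-0.22069754 -0.1305006   0.28704703]
[-0.26220537 15.87713503 -0.32891316]
```

View pics/s1.png

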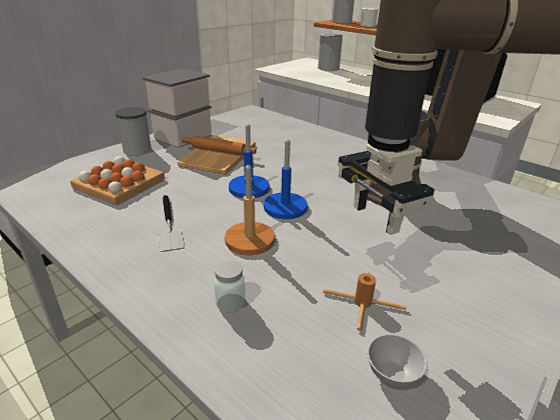

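The arm is above the hub at scene (366,290), gripper open with nothing in the way. Descending.

Emit:
move_arm(rows=[{"x": -0.26, "y": 2.9, "z": -0.33, "ax": 0, "ay": 0, "az": 0, "gripper": 1}, {"x": 0, "y": 3, "z": 0, "ax": 0, "ay": 0, "az": 0, "gripper": 1}, {"x": 0, "y": 3, "z": 0, "ax": 0, "ay": 0, "az": 0, "gripper": 1}, {"x": 0, "y": 1, "z": 0, "ax": 0, "ay": 0, "az": 0, "gripper": 1}, {"x": 0, "y": 0, "z": 0, "ax": 0, "ay": 0, "az": 0, "gripper": 1}])

```text
clock: 2.25
tool_pos: [0.5331, 0.2164, 0.095]
orientation: [0.406, -0.58, 0.58, -0.404]
force: [0.8, 0.1, 0.6]
gripper_width: 0.0878
```

Run:
```python
from h import *
a=optics.snapshot('scene');b=optics.snapshot('top')
A=cv2.resize(a[180:330,300:450],(400,400),interpolation=2);B=cv2.resize(b[150:270,130:250],(400,400),interpolation=2)
cv2.imwrite('pics/c2.png',np.hstack([A,B])[:,:,::-1])
```

```text
(no output)
```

View pics/c2.png

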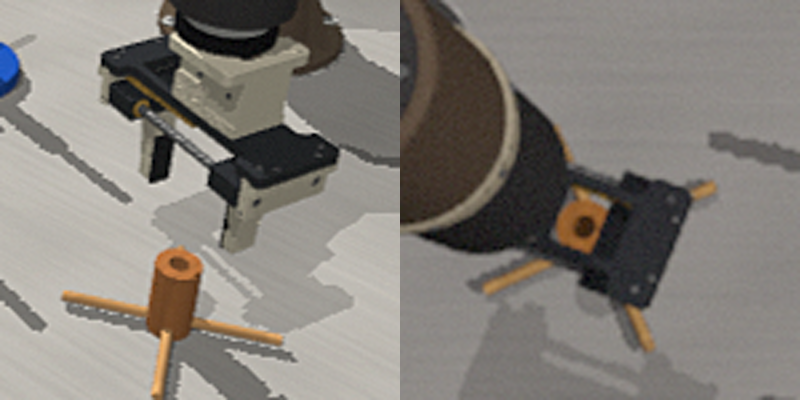

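Run:
```python
from h import *
from scipy.spatial.transform import Rotation as R
o=bot.get_obs(); M=R.from_quat(o['orientation']).as_matrix(); print(o['tool_pos'],o['clock'],o['qvel'].round(3))
print(M.T@(np.array([.535,.213,.036])-o['tool_pos'])*100)
```

```text
[0.53475193 0.21740261 0.0973831 ] 2.35 [-0.003 -0.015  0.013  0.001  0.001  0.002]
[0.4101531  6.13813909 0.16827082]
```

Emit:
move_arm(rows=[{"x": 0.4, "y": 1, "z": 0.1, "ax": 0, "ay": 0, "az": 0, "gripper": 1}, {"x": 0, "y": 0, "z": 0, "ax": 0, "ay": 0, "az": 0, "gripper": 1}, {"x": 0, "y": 0, "z": 0, "ax": 0, "ay": 0, "az": 0, "gripper": 1}])

```text
clock: 2.65
tool_pos: [0.5338, 0.2126, 0.0865]
orientation: [0.405, -0.58, 0.58, -0.405]
force: [0.1, 0.1, -0.4]
gripper_width: 0.0879
```

Emit:
move_arm(rows=[{"x": 0, "y": 0, "z": 0, "ax": 0, "ay": 0, "az": 0, "gripper": 1}])

```text
clock: 2.75
tool_pos: [0.534, 0.2128, 0.0866]
orientation: [-0.405, 0.58, -0.58, 0.405]
force: [0.6, 0.4, 0.2]
gripper_width: 0.0875
```

Emit:
move_arm(rows=[{"x": 0, "y": 0, "z": 0, "ax": 0, "ay": 0, "az": 0, "gripper": 1}])

```text
clock: 2.85
tool_pos: [0.5339, 0.2128, 0.0865]
orientation: [-0.405, 0.58, -0.58, 0.405]
force: [0.7, -0.3, -0.4]
gripper_width: 0.0875
```

Emit:
move_arm(rows=[{"x": 0, "y": 2, "z": 0, "ax": 0, "ay": 0, "az": 0, "gripper": 1}, {"x": 0, "y": 2, "z": 0, "ax": 0, "ay": 0, "az": 0, "gripper": 1}, {"x": 0, "y": 1, "z": 0, "ax": 0, "ay": 0, "az": 0, "gripper": 1}, {"x": 0, "y": 0, "z": 0, "ax": 0, "ay": 0, "az": 0, "gripper": 1}, {"x": 0, "y": 0, "z": 0, "ax": 0, "ay": 0, "az": 0, "gripper": 1}])

```text
clock: 3.35
tool_pos: [0.5341, 0.2129, 0.0366]
orientation: [0.405, -0.58, 0.58, -0.405]
force: [0.0, 0.6, 0.6]
gripper_width: 0.0876
```

Run:
```python
from h import *
a=optics.snapshot('scene');b=optics.snapshot('top')
A=cv2.resize(a[200:350,300:450],(400,400),interpolation=2);B=cv2.resize(b[150:270,130:250],(400,400),interpolation=2)
cv2.imwrite('pics/c3.png',np.hstack([A,B])[:,:,::-1]); print(bot.get_obs()['tool_pos'])
```

```text
[0.53434899 0.21312709 0.03712698]
```

View pics/c3.png

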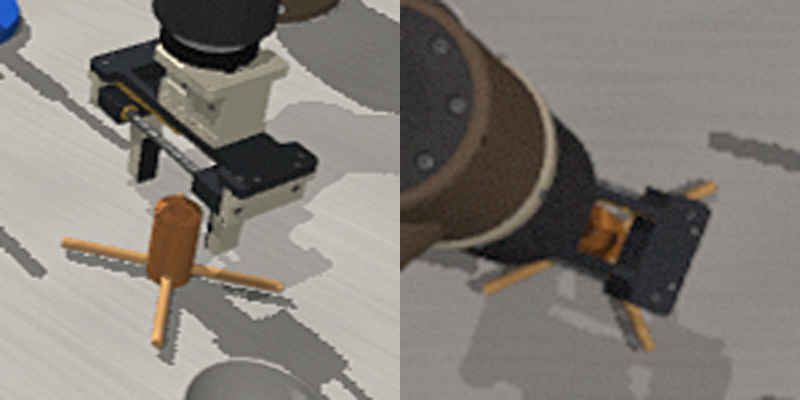

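Run:
```python
from h import *
c=np.array([.5343,.2131,.037]); x=np.array([-.345,-.939,0]); z=np.array([.939,-.345,0])
for s in(-1,1):
  for d in (.044,.065):
    for w in (-.0095,.0095): print(s,d,w,proj('scene',c+s*d*x+w*z), ((proj('scene',c+s*d*x+w*z)-[300,200])*400/150).round())
print(proj('scene',c))
```

```text
-1 0.044 -0.0095 [381.33619278 299.95932187] [217. 267.]
-1 0.044 0.0095 [374.60315158 302.71502034] [199. 274.]
-1 0.065 -0.0095 [387.62627485 306.04602313] [234. 283.]
-1 0.065 0.0095 [380.82988716 308.90422048] [216. 290.]
1 0.044 -0.0095 [357.17408268 276.578459  ] [152. 204.]
1 0.044 0.0095 [350.70198194 278.95792953] [135. 211.]
1 0.065 -0.0095 [351.88098461 271.45650568] [138. 191.]
1 0.065 0.0095 [345.46977476 273.75726266] [121. 197.]
[365.54765418 289.135433  ]
```

Run:
```python
from h import *
a=optics.snapshot('scene').copy()
A=cv2.resize(a[230:320,320:440],(800,600),interpolation=2)
c=np.array([.5343,.2131,.037]); x=np.array([-.345,-.939,0]); z=np.array([.939,-.345,0])
for h,col in((0,(255,0,0)),(.019,(0,255,0)),(.066,(0,0,255))):
  for s in(-1,1):
    q=[((proj('scene',c+s*.044*x+w*z+[0,0,h])-[320,230]+.5)*800/120).astype(int) for w in(-.0095,.0095)]
    cv2.line(A,tuple(map(int,q[0])),tuple(map(int,q[1])),col,2)
cv2.imwrite('pics/c4.png',A[:,:,::-1])
```

```text
(no output)
```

View pics/c4.png

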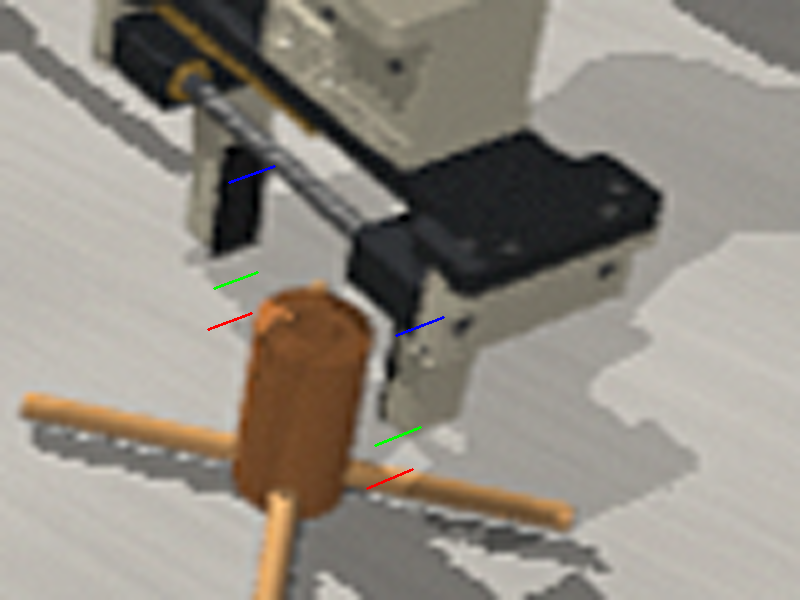

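Emit:
move_arm(rows=[{"x": 0, "y": 0, "z": 0, "ax": 0, "ay": 0, "az": 0, "gripper": 0.6}, {"x": 0, "y": 0, "z": 0, "ax": 0, "ay": 0, "az": 0, "gripper": 0.6}, {"x": 0, "y": 0, "z": 0, "ax": 0, "ay": 0, "az": 0, "gripper": 0.6}, {"x": 0, "y": 0, "z": 0, "ax": 0, "ay": 0, "az": 0, "gripper": 0.6}], squeeze=10)

```text
clock: 3.9
tool_pos: [0.5337, 0.2127, 0.0363]
orientation: [-0.405, 0.58, -0.58, 0.405]
force: [0.2, -0.5, 0.0]
gripper_width: 0.061
```

Run:
```python
from h import *
a=optics.snapshot('scene').copy()
A=cv2.resize(a[230:320,320:440],(800,600),interpolation=2)
cv2.imwrite('pics/c5.png',A[:,:,::-1])
s=cv2.imread('pics/s1.png'); cv2.imwrite('pics/c6.png',cv2.resize(s[140:240,320:440],(800,667),interpolation=2)[:600])
c=np.array([.5351,.2130,.1948])
print(bot.get_obs()['tool_pos'],[((proj('scene',np.array([.536,.213,.1948+h]))-[320,140])*6.667).round() for h in (0,.019,.066)])
```

```text
[0.53372086 0.2127077  0.03622453] [array([366., 618.]), array([375., 568.]), array([398., 437.])]
```

View pics/c5.png

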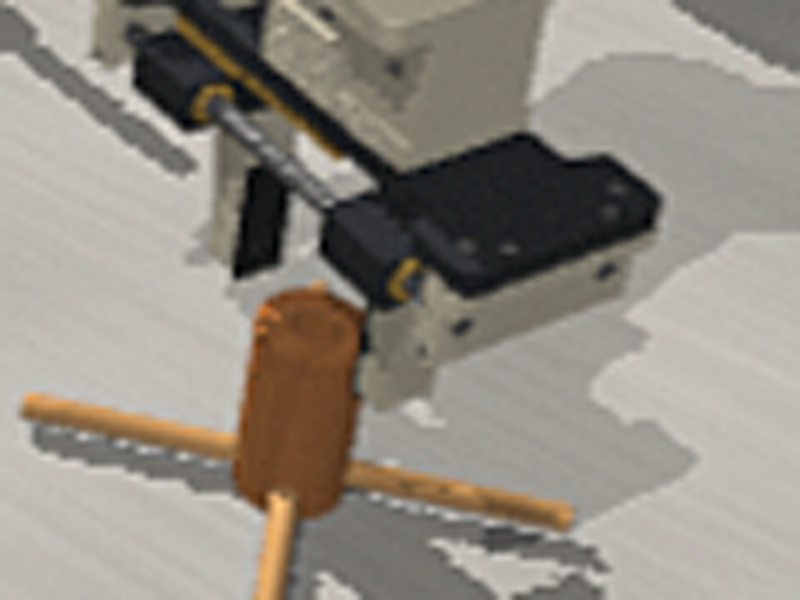

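View pics/c6.png

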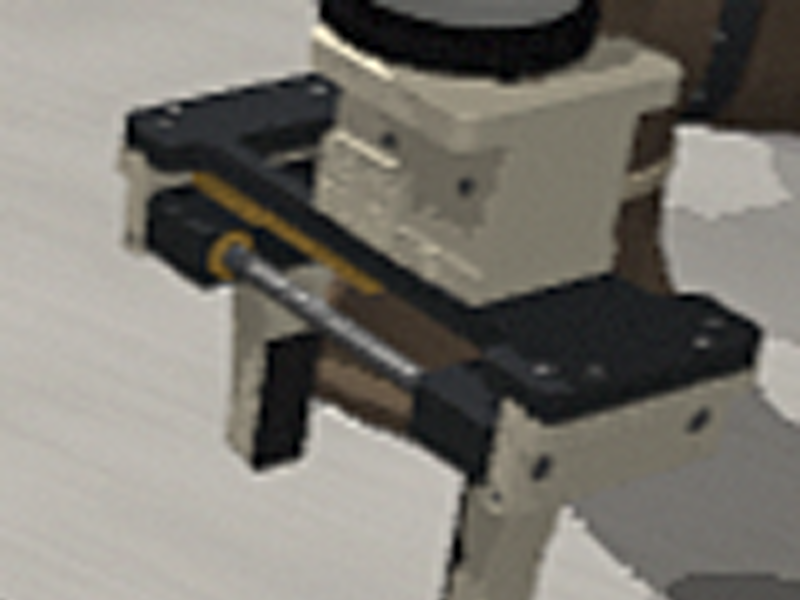

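Run:
```python
from h import *
b=optics.snapshot('top').copy()
A=cv2.resize(b[170:260,150:270],(800,600),interpolation=2)
c=bot.get_obs()['tool_pos']; x=np.array([-.345,-.939,0]); z=np.array([.939,-.345,0])
for h,col in((0,(255,0,0)),(.019,(0,255,0)),(.066,(0,0,255))):
  for s in(-1,1):
    q=[((proj('top',c+s*.031*x+w*z+[0,0,h])-[150,170]+.5)*800/120).astype(int) for w in(-.0095,.0095)]
    cv2.line(A,tuple(map(int,q[0])),tuple(map(int,q[1])),col,2)
cv2.imwrite('pics/c7.png',A[:,:,::-1])
```

```text
(no output)
```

View pics/c7.png

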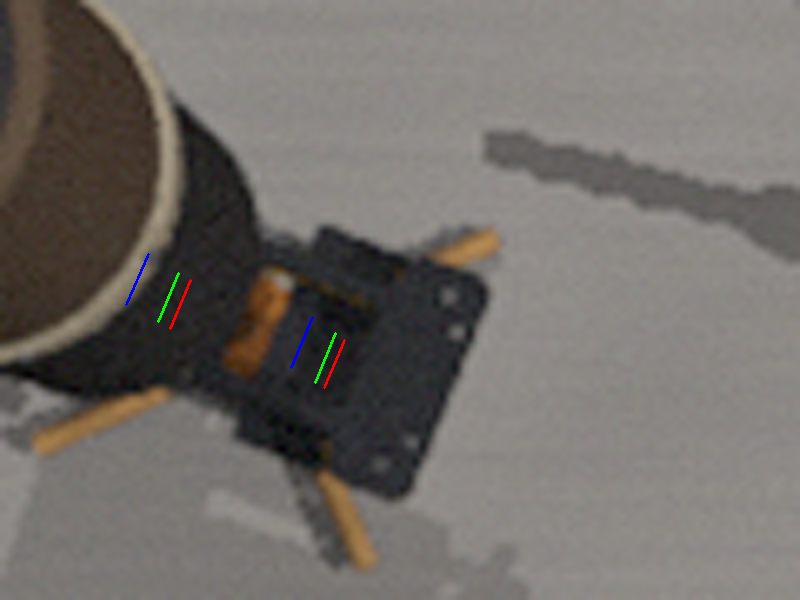

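The hub is centred under the jaws, but in the scene view the fingertips sit about 30 mm higher than the stated TCP. Going 1.5 cm lower is safe either way: the dowels lie 45° off the jaw axis.

Emit:
move_arm(rows=[{"x": 0, "y": 0.5, "z": 0, "ax": 0, "ay": 0, "az": 0, "gripper": 0.8}, {"x": 0, "y": 0.5, "z": 0, "ax": 0, "ay": 0, "az": 0, "gripper": 0.8}, {"x": 0, "y": 0.5, "z": 0, "ax": 0, "ay": 0, "az": 0, "gripper": 0.8}, {"x": 0, "y": 0, "z": 0, "ax": 0, "ay": 0, "az": 0, "gripper": 0.8}, {"x": 0, "y": 0, "z": 0, "ax": 0, "ay": 0, "az": 0, "gripper": 0.8}])

```text
clock: 4.5
tool_pos: [0.5336, 0.2126, 0.0208]
orientation: [0.405, -0.58, 0.58, -0.405]
force: [-1.0, -0.0, 0.3]
gripper_width: 0.07
```

Run:
```python
from h import *
a=optics.snapshot('scene').copy()
A=cv2.resize(a[230:320,320:440],(800,600),interpolation=2)
cv2.imwrite('pics/c8.png',A[:,:,::-1])
```

```text
(no output)
```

View pics/c8.png

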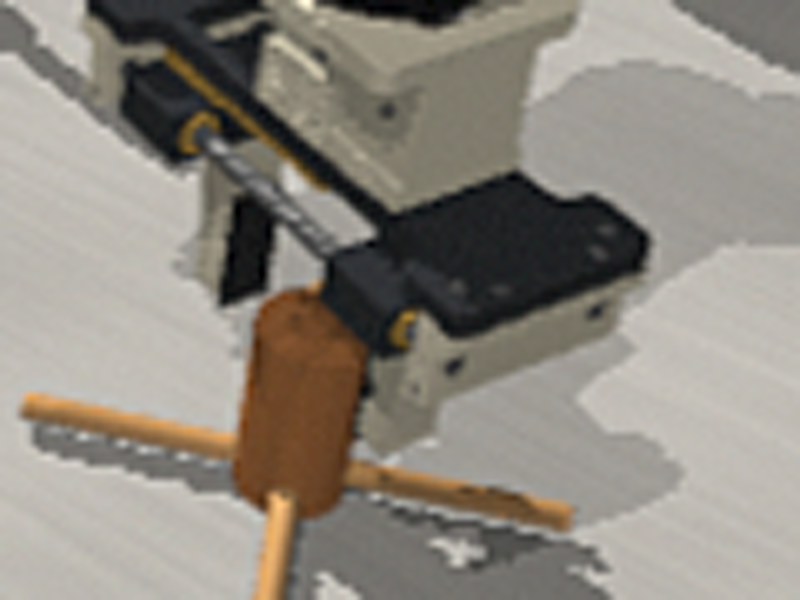

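Emit:
move_arm(rows=[{"x": 0, "y": 0, "z": 0, "ax": 0, "ay": 0, "az": 0, "gripper": 0.5}, {"x": 0, "y": 0, "z": 0, "ax": 0, "ay": 0, "az": 0, "gripper": 0.4}, {"x": 0, "y": 0, "z": 0, "ax": 0, "ay": 0, "az": 0, "gripper": 0.3}, {"x": 0, "y": 0, "z": 0, "ax": 0, "ay": 0, "az": 0, "gripper": 0.3}, {"x": 0, "y": 0, "z": 0, "ax": 0, "ay": 0, "az": 0, "gripper": 0.3}], squeeze=30)

```text
clock: 5.05
tool_pos: [0.5338, 0.2128, 0.0213]
orientation: [-0.405, 0.58, -0.58, 0.405]
force: [0.2, -1.2, 0.5]
gripper_width: 0.0402
```

Emit:
move_arm(rows=[{"x": 0, "y": 0, "z": 0, "ax": 0, "ay": 0, "az": 0, "gripper": 0.3}, {"x": 0, "y": 0, "z": 0, "ax": 0, "ay": 0, "az": 0, "gripper": 0.3}, {"x": 0, "y": 0, "z": 0, "ax": 0, "ay": 0, "az": 0, "gripper": 0.3}], squeeze=30)

```text
clock: 5.35
tool_pos: [0.5338, 0.2128, 0.0213]
orientation: [0.405, -0.58, 0.58, -0.405]
force: [-0.8, 0.3, 1.1]
gripper_width: 0.0398
```

Emit:
move_arm(rows=[{"x": 0, "y": -1, "z": 0, "ax": 0, "ay": 0, "az": 0, "gripper": 0.3}, {"x": 0, "y": -2, "z": 0, "ax": 0, "ay": 0, "az": 0, "gripper": 0.3}, {"x": 0, "y": -3, "z": 0, "ax": 0, "ay": 0, "az": 0, "gripper": 0.3}, {"x": 0, "y": -3, "z": 0, "ax": 0, "ay": 0, "az": 0, "gripper": 0.3}, {"x": 0, "y": -1, "z": 0, "ax": 0, "ay": 0, "az": 0, "gripper": 0.3}])

```text
clock: 5.85
tool_pos: [0.5351, 0.2135, 0.125]
orientation: [0.403, -0.58, 0.58, -0.407]
force: [-0.2, 0.3, -0.2]
gripper_width: 0.0403
```

Run:
```python
from h import *
a=optics.snapshot('scene').copy()
cv2.imwrite('pics/c9.png',cv2.resize(a[130:340,280:560],None,fx=2.85,fy=2.85,interpolation=2)[:,:,::-1])
print(bot.get_obs()['tool_pos'])
```

```text
[0.53521363 0.21361048 0.12526076]
```

View pics/c9.png

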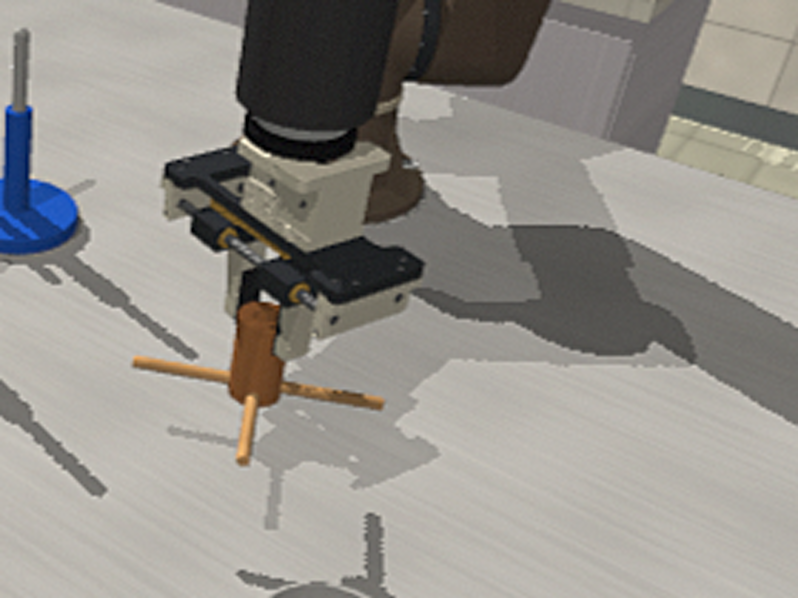

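Emit:
move_arm(rows=[{"x": 0, "y": -3, "z": 0, "ax": 0, "ay": 0, "az": 0, "gripper": 0.3}, {"x": 0, "y": -4, "z": 0, "ax": 0, "ay": 0, "az": 0, "gripper": 0.3}, {"x": 0, "y": -4, "z": 0, "ax": 0, "ay": 0, "az": 0, "gripper": 0.3}, {"x": 0, "y": -4, "z": 0, "ax": 0, "ay": 0, "az": 0, "gripper": 0.3}, {"x": 0, "y": -1, "z": 0, "ax": 0, "ay": 0, "az": 0, "gripper": 0.3}])

```text
clock: 6.4
tool_pos: [0.5351, 0.2132, 0.2854]
orientation: [0.403, -0.58, 0.58, -0.407]
force: [-0.1, -0.5, -0.2]
gripper_width: 0.0401
```

Emit:
move_arm(rows=[{"x": 1, "y": 0, "z": 0.4, "ax": 0, "ay": 0, "az": 0, "gripper": 0.3}, {"x": 2, "y": 0, "z": 0.8, "ax": 0, "ay": 0, "az": 0, "gripper": 0.3}, {"x": 2.5, "y": 0, "z": 1, "ax": 0, "ay": 0, "az": 0, "gripper": 0.3}, {"x": 2.5, "y": 0, "z": 1, "ax": 0, "ay": 0, "az": 0, "gripper": 0.3}, {"x": 2.5, "y": 0, "z": 1, "ax": 0, "ay": 0, "az": 0, "gripper": 0.3}])

```text
clock: 6.9
tool_pos: [0.5356, 0.0979, 0.2787]
orientation: [-0.406, 0.58, -0.579, 0.403]
force: [1.7, 0.0, -0.6]
gripper_width: 0.0398
```

Emit:
move_arm(rows=[{"x": 2.5, "y": 0, "z": 1, "ax": 0, "ay": 0, "az": 0, "gripper": 0.3}, {"x": 2.5, "y": 0, "z": 1, "ax": 0, "ay": 0, "az": 0, "gripper": 0.3}, {"x": 2.5, "y": 0, "z": 1, "ax": 0, "ay": 0, "az": 0, "gripper": 0.3}, {"x": 2.5, "y": 0, "z": 1, "ax": 0, "ay": 0, "az": 0, "gripper": 0.3}, {"x": 2.5, "y": 0, "z": 1, "ax": 0, "ay": 0, "az": 0, "gripper": 0.3}])

```text
clock: 7.4
tool_pos: [0.5393, -0.0365, 0.2788]
orientation: [-0.406, 0.581, -0.579, 0.404]
force: [0.2, -0.0, -1.5]
gripper_width: 0.0402
```

Emit:
move_arm(rows=[{"x": 2.5, "y": 0, "z": 1, "ax": 0, "ay": 0, "az": 0, "gripper": 0.3}, {"x": 2.5, "y": 0, "z": 1, "ax": 0, "ay": 0, "az": 0, "gripper": 0.3}, {"x": 2, "y": 0, "z": 0.8, "ax": 0, "ay": 0, "az": 0, "gripper": 0.3}, {"x": 1.5, "y": 0, "z": 0.6, "ax": 0, "ay": 0, "az": 0, "gripper": 0.3}, {"x": 0, "y": 0, "z": 0, "ax": 0, "ay": 0, "az": 0, "gripper": 0.3}])

```text
clock: 7.9
tool_pos: [0.5419, -0.1283, 0.2786]
orientation: [-0.405, 0.581, -0.579, 0.403]
force: [-0.5, -1.0, -0.3]
gripper_width: 0.0403
```

Emit:
move_arm(rows=[{"x": 0, "y": 0, "z": 0, "ax": 0, "ay": 0, "az": 0, "gripper": 0.3}, {"x": 0, "y": 0, "z": 0, "ax": 0, "ay": 0, "az": 0, "gripper": 0.3}])

```text
clock: 8.1
tool_pos: [0.5429, -0.1261, 0.2802]
orientation: [-0.405, 0.58, -0.579, 0.404]
force: [0.4, -0.3, -0.6]
gripper_width: 0.0397
```

Run:
```python
from h import *
from scipy.spatial.transform import Rotation as R
o=bot.get_obs(); M=R.from_quat(o['orientation']).as_matrix(); print(M.round(4),o['joints'].round(3),o['tool_pos'],o['force'],o['ft_torque'])
cv2.imwrite('pics/s2.png',optics.snapshot('scene')[:,:,::-1]);cv2.imwrite('pics/t2.png',optics.snapshot('top')[:,:,::-1])
s=cv2.imread('pics/s2.png'); cv2.imwrite('pics/c10.png',cv2.resize(s[90:240,170:330],(800,750),interpolation=2)[:600])
```

```text
[[-3.445e-01 -1.600e-03  9.388e-01]
 [-9.388e-01  2.000e-04 -3.445e-01]
 [ 4.000e-04 -1.000e+00 -1.600e-03]] [ 0.123  0.121 -0.11  -0.    -1.341  1.096] [ 0.54289622 -0.1260555   0.28016261] [ 0.41530529 -0.28377651 -0.58080007] [ 0.04132904 -0.02164967  0.00123513]
```

View pics/c10.png

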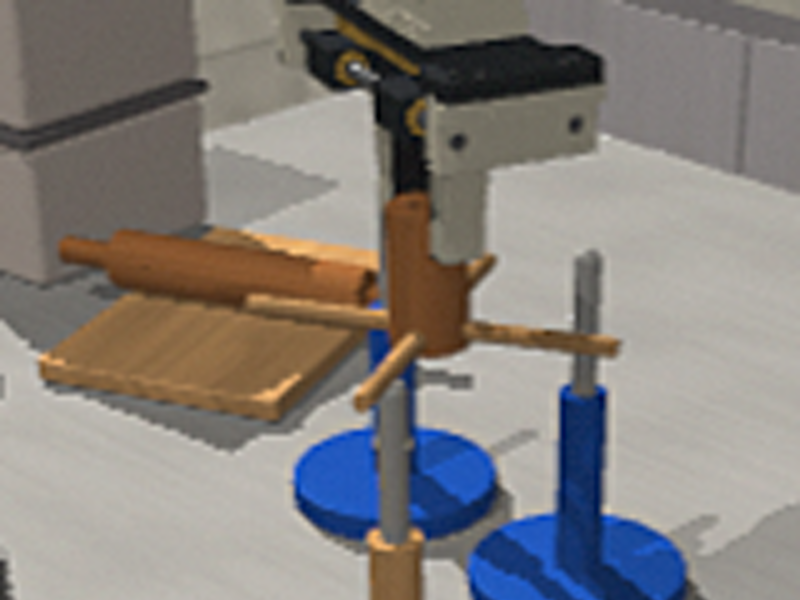

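View pics/t2.png

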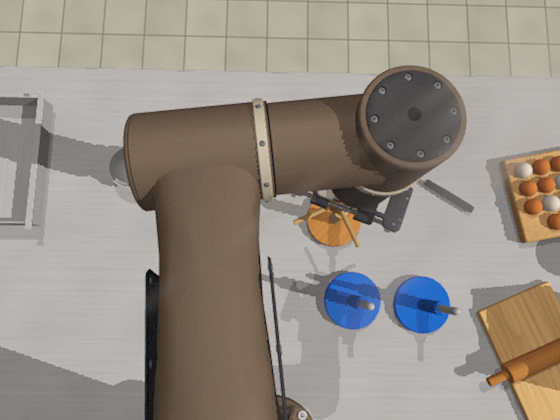

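Emit:
move_arm(rows=[{"x": 1.2, "y": 0, "z": 0.5, "ax": 0, "ay": 0, "az": 0, "gripper": 0.3}, {"x": 1.3, "y": 0, "z": 0.5, "ax": 0, "ay": 0, "az": 0, "gripper": 0.3}, {"x": 0, "y": 0, "z": 0, "ax": 0, "ay": 0, "az": 0, "gripper": 0.3}, {"x": 0, "y": 0, "z": 0, "ax": 0, "ay": 0, "az": 0, "gripper": 0.3}, {"x": 0, "y": 0, "z": 0, "ax": 0, "ay": 0, "az": 0, "gripper": 0.3}])

```text
clock: 8.7
tool_pos: [0.5442, -0.1535, 0.2811]
orientation: [-0.405, 0.58, -0.58, 0.405]
force: [0.1, 0.4, -0.3]
gripper_width: 0.0399
```

Run:
```python
from h import *
o=bot.get_obs(); print(o['tool_pos'])
cv2.imwrite('pics/s3.png',optics.snapshot('scene')[:,:,::-1]);cv2.imwrite('pics/t3.png',optics.snapshot('top')[:,:,::-1])
s=cv2.imread('pics/s3.png'); A=cv2.resize(s[120:240,190:310],(600,600),interpolation=2)
cv2.imwrite('pics/c11.png',A)
s=cv2.imread('pics/t3.png'); cv2.imwrite('pics/c12.png',cv2.resize(s[160:260,280:400],(720,600),interpolation=2))
```

```text
[ 0.54415729 -0.15353042  0.2811127 ]
```

View pics/c11.png

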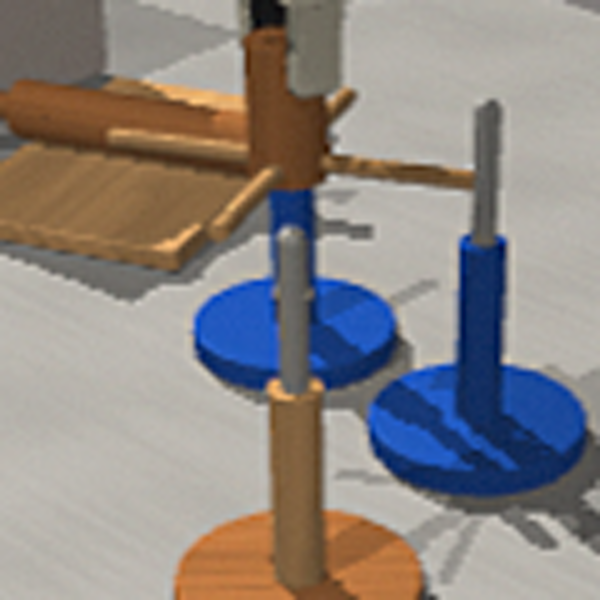

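View pics/c12.png

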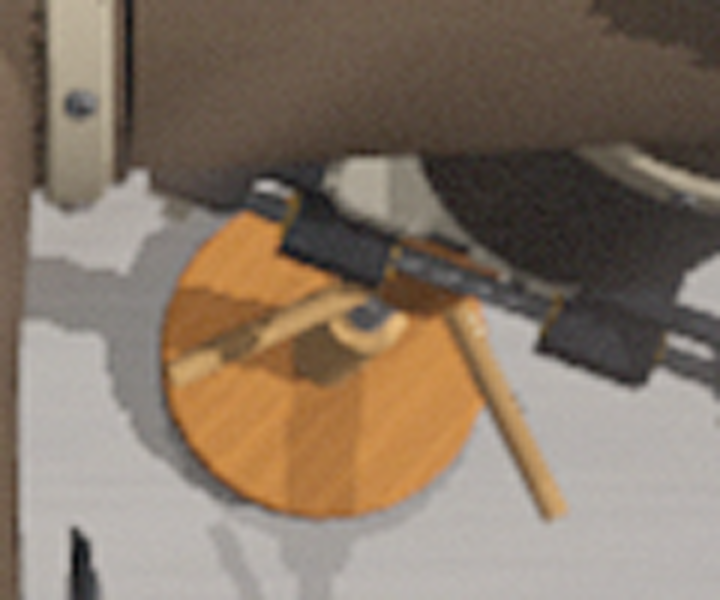

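Run:
```python
from h import *
L,F,Rr,B=[(190+x/5-.4,120+y/5-.4) for x,y in((110,136),(210,233),(476,182),(350,97))]
T1,T2=[(280+x/6-.4,160+y/6-.4) for x,y in((176,373),(555,513))]
print(tri(('top',*T1),('scene',*Rr)),tri(('top',*T2),('scene',*B)))
z=.281-.0213+.009
for z in (z,z-.005,z+.005):
  P=[onz('scene',*q,z) for q in(L,Rr,F,B)]
  print(z,np.mean(P[:2],0),np.mean(P[2:],0),np.linalg.norm(P[0]-P[1]),np.linalg.norm(P[2]-P[3]))
```

```text
(array([ 0.50413842, -0.06931112,  0.27055682]), np.float64(0.0016131130670161509)) (array([ 0.46143201, -0.19431999,  0.26693395]), np.float64(0.001078679273581867))
0.26870000000000005 [ 0.54443772 -0.1560388   0.2687    ] [ 0.54734565 -0.15626524  0.2687    ] 0.1908667634083905 0.17984316294120312
0.26370000000000005 [ 0.53640235 -0.16441141  0.2637    ] [ 0.53934594 -0.16464063  0.2637    ] 0.19320728631332101 0.1820485078354234
0.27370000000000005 [ 0.55247308 -0.14766619  0.2737    ] [ 0.55534536 -0.14788985  0.2737    ] 0.18852624050346 0.1776378180469828
```

Run:
```python
from h import *
s=cv2.imread('pics/s3.png')[:,:,::-1].astype(int)
for r in list(range(126,158,3))+list(range(167,198,3)):
    print(r,' '.join('%d/%d'%(s[r,c,0],s[r,c,2]) for c in range(236,262)))
```

```text
126 145/138 144/135 136/115 122/97 95/40 110/35 128/48 122/40 129/48 123/40 113/42 99/69 103/91 109/93 113/97 110/92 110/93 113/95 111/94 111/94 110/92 114/98 151/140 184/175 178/167 177/167
129 187/178 175/166 128/106 98/24 117/39 119/40 116/38 118/44 113/38 112/39 101/35 70/39 76/70 108/91 116/99 111/94 112/95 112/94 112/93 111/93 108/90 112/95 151/139 186/176 181/173 179/170
132 180/169 186/179 158/148 86/16 105/35 105/35 102/38 105/39 108/40 106/34 107/39 115/81 130/112 123/104 112/96 111/95 114/98 113/97 111/95 112/94 109/91 115/97 153/141 187/176 180/170 180/170
135 180/171 182/175 161/151 105/48 102/30 107/39 104/33 105/38 110/37 106/36 104/29 116/74 128/114 123/104 116/98 117/100 110/95 113/98 114/96 112/94 113/94 110/95 147/137 187/177 183/173 182/170
138 188/173 190/177 173/152 121/53 96/28 102/33 102/36 102/33 109/38 108/39 106/36 90/33 78/63 115/102 121/104 119/104 114/97 105/90 101/86 108/95 129/121 172/125 188/96 144/56 118/66 151/132
141 226/110 229/112 215/103 149/63 98/32 103/37 102/36 104/37 111/40 108/39 107/39 106/37 101/35 95/32 88/29 87/28 88/32 83/28 68/21 113/
[... 2329 characters left out ...]
190 35/190 33/191 35/190 33/191 28/196 58/174 98/105 107/96 104/98 97/93 94/82 71/88 24/118 21/122 16/120 20/120 24/121 20/117 21/112 24/146 34/191 30/188
191 40/196 39/195 33/195 36/196 35/195 35/193 34/194 34/193 28/198 61/174 100/107 109/98 105/99 102/94 94/80 68/115 38/189 30/185 18/127 21/121 25/123 24/123 26/125 20/123 22/122 15/116
194 20/113 16/111 15/113 22/114 19/110 19/111 12/106 8/107 3/110 45/108 91/94 108/99 104/97 103/95 93/85 71/77 39/95 14/107 15/105 10/101 14/101 25/103 13/98 17/100 14/95 17/93
197 120/109 93/96 83/95 51/98 37/106 33/112 29/107 158/99 238/101 213/104 149/101 93/99 99/100 95/97 86/89 113/76 193/92 228/100 170/96 25/105 40/96 54/91 61/81 93/93 127/109 119/105
```

Run:
```python
from h import *
for z in (.14,.16,.18,.2,.232,.265,.285): print(z,proj('scene',[.545,-.1535,z]))
for d in ([.01,0],[0,.01]): print(proj('scene',[.545+d[0],-.1535+d[1],.25])-proj('scene',[.545,-.1535,.25]))
# balls scene row
```

```text
0.14 [249.01939847 196.82654085]
0.16 [248.87945068 190.18190692]
0.18 [248.73673679 183.40594024]
0.2 [248.59117397 176.49470821]
0.232 [248.35213131 165.14511129]
0.265 [248.09735381 153.0484343 ]
0.285 [247.93867806 145.51460867]
[-2.88115204  1.18904345]
[2.81941977 1.17052275]
```

The hub's axis (column 247.4) and the spindle's axis (247.35 at the same row) line up in the scene view. The balls at row 179 put the click near z_TCP ≈ 0.174. Descending to just above the tip, then slowly.

Emit:
move_arm(rows=[{"x": -0.09, "y": 1, "z": 0.05, "ax": 0, "ay": 0, "az": 0, "gripper": 0.3}, {"x": 0, "y": 0.8, "z": 0, "ax": 0, "ay": 0, "az": 0, "gripper": 0.3}, {"x": 0, "y": 0.5, "z": 0, "ax": 0, "ay": 0, "az": 0, "gripper": 0.3}, {"x": 0, "y": 0, "z": 0, "ax": 0, "ay": 0, "az": 0, "gripper": 0.3}, {"x": 0, "y": 0, "z": 0, "ax": 0, "ay": 0, "az": 0, "gripper": 0.3}])

```text
clock: 9.3
tool_pos: [0.545, -0.1527, 0.258]
orientation: [-0.405, 0.58, -0.58, 0.405]
force: [0.5, 0.1, -1.0]
gripper_width: 0.0401
```

Emit:
move_arm(rows=[{"x": 0, "y": 0.2, "z": 0, "ax": 0, "ay": 0, "az": 0, "gripper": 0.3}, {"x": 0, "y": 0, "z": 0, "ax": 0, "ay": 0, "az": 0, "gripper": 0.3}, {"x": 0, "y": 0, "z": 0, "ax": 0, "ay": 0, "az": 0, "gripper": 0.3}])

```text
clock: 9.6
tool_pos: [0.545, -0.1527, 0.2563]
orientation: [0.405, -0.58, 0.58, -0.405]
force: [-0.1, 0.2, -1.1]
gripper_width: 0.04
```

Run:
```python
from h import *
o=bot.get_obs(); print(o['tool_pos'],o['force'])
a=optics.snapshot('scene');b=optics.snapshot('top')
A=cv2.resize(a[120:200,210:290],(400,400),interpolation=2);B=cv2.resize(b[170:250,300:380],(400,400),interpolation=2)
cv2.imwrite('pics/c13.png',np.hstack([A,B])[:,:,::-1])
```

```text
[ 0.54504677 -0.15267035  0.25629382] [-0.08239218  0.22191974 -1.09394458]
```

View pics/c13.png

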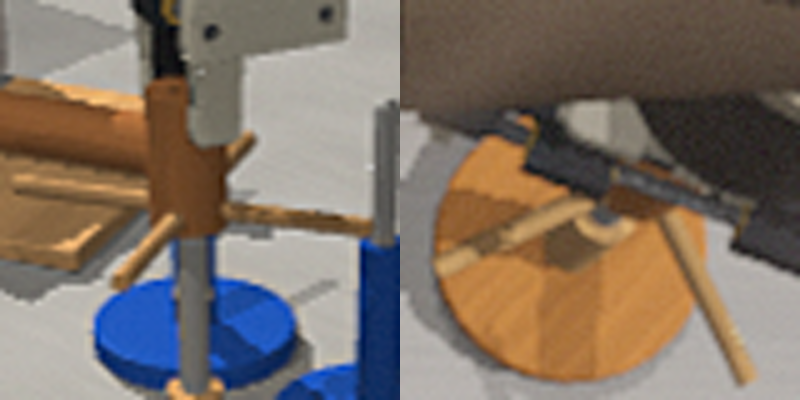

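Emit:
move_arm(rows=[{"x": 0, "y": 0.2, "z": 0, "ax": 0, "ay": 0, "az": 0, "gripper": 0.3}, {"x": 0, "y": 0.2, "z": 0, "ax": 0, "ay": 0, "az": 0, "gripper": 0.3}, {"x": 0, "y": 0, "z": 0, "ax": 0, "ay": 0, "az": 0, "gripper": 0.3}, {"x": 0, "y": 0, "z": 0, "ax": 0, "ay": 0, "az": 0, "gripper": 0.3}])

```text
clock: 10.1
tool_pos: [0.5449, -0.1527, 0.252]
orientation: [-0.405, 0.58, -0.58, 0.405]
force: [-0.1, -0.6, -1.2]
gripper_width: 0.04
```

Emit:
move_arm(rows=[{"x": 0, "y": 0.2, "z": 0, "ax": 0, "ay": 0, "az": 0, "gripper": 0.3}, {"x": 0, "y": 0, "z": 0, "ax": 0, "ay": 0, "az": 0, "gripper": 0.3}, {"x": 0, "y": 0, "z": 0, "ax": 0, "ay": 0, "az": 0, "gripper": 0.3}])

```text
clock: 10.4
tool_pos: [0.5449, -0.1527, 0.2501]
orientation: [-0.405, 0.58, -0.58, 0.405]
force: [0.1, 0.2, -0.4]
gripper_width: 0.04
```

Emit:
move_arm(rows=[{"x": 0, "y": 0.2, "z": 0, "ax": 0, "ay": 0, "az": 0, "gripper": 0.3}, {"x": 0, "y": 0, "z": 0, "ax": 0, "ay": 0, "az": 0, "gripper": 0.3}, {"x": 0, "y": 0, "z": 0, "ax": 0, "ay": 0, "az": 0, "gripper": 0.3}])

```text
clock: 10.7
tool_pos: [0.5449, -0.1527, 0.2481]
orientation: [-0.405, 0.58, -0.58, 0.405]
force: [0.3, -0.6, -1.5]
gripper_width: 0.0398
```

Emit:
move_arm(rows=[{"x": 0, "y": 0.2, "z": 0, "ax": 0, "ay": 0, "az": 0, "gripper": 0.3}, {"x": 0, "y": 0, "z": 0, "ax": 0, "ay": 0, "az": 0, "gripper": 0.3}, {"x": 0, "y": 0, "z": 0, "ax": 0, "ay": 0, "az": 0, "gripper": 0.3}])

```text
clock: 11.0
tool_pos: [0.5449, -0.1527, 0.2461]
orientation: [-0.405, 0.58, -0.58, 0.405]
force: [-0.7, 0.0, -1.3]
gripper_width: 0.04
```

Emit:
move_arm(rows=[{"x": 0, "y": 0.2, "z": 0, "ax": 0, "ay": 0, "az": 0, "gripper": 0.3}, {"x": 0, "y": 0, "z": 0, "ax": 0, "ay": 0, "az": 0, "gripper": 0.3}, {"x": 0, "y": 0, "z": 0, "ax": 0, "ay": 0, "az": 0, "gripper": 0.3}])

```text
clock: 11.3
tool_pos: [0.545, -0.1527, 0.2441]
orientation: [-0.405, 0.58, -0.58, 0.405]
force: [-0.4, -0.3, -1.5]
gripper_width: 0.04
```

Emit:
move_arm(rows=[{"x": 0, "y": 0.2, "z": 0, "ax": 0, "ay": 0, "az": 0, "gripper": 0.3}, {"x": 0, "y": 0, "z": 0, "ax": 0, "ay": 0, "az": 0, "gripper": 0.3}, {"x": 0, "y": 0, "z": 0, "ax": 0, "ay": 0, "az": 0, "gripper": 0.3}])

```text
clock: 11.6
tool_pos: [0.5449, -0.1527, 0.2421]
orientation: [-0.405, 0.58, -0.58, 0.405]
force: [-0.4, -0.3, -0.2]
gripper_width: 0.0399
```

Run:
```python
from h import *
o=bot.get_obs(); print(o['tool_pos'],o['force'],o['ft_torque'])
a=optics.snapshot('scene');b=optics.snapshot('top')
A=cv2.resize(a[120:200,210:290],(400,400),interpolation=2);B=cv2.resize(b[170:250,300:380],(400,400),interpolation=2)
cv2.imwrite('pics/c14.png',np.hstack([A,B])[:,:,::-1])
```

```text
[ 0.5449384  -0.15265619  0.24205727] [-0.37517759 -0.29669093 -0.20794312] [-0.02215785  0.04719246  0.01863933]
```

View pics/c14.png

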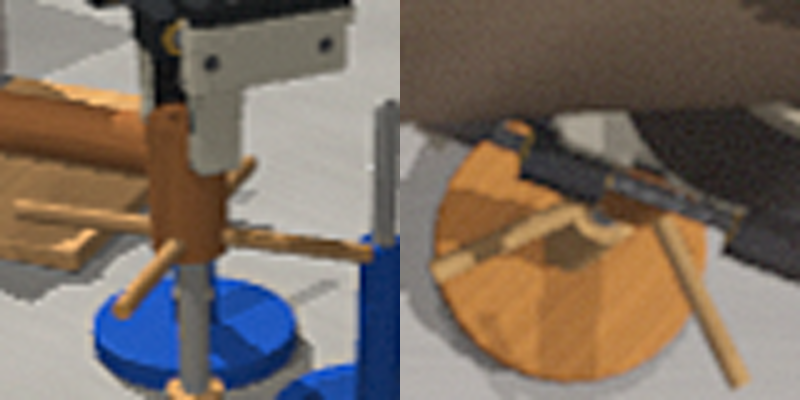

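Emit:
move_arm(rows=[{"x": 0, "y": 0.2, "z": 0, "ax": 0, "ay": 0, "az": 0, "gripper": 0.3}, {"x": 0, "y": 0.2, "z": 0, "ax": 0, "ay": 0, "az": 0, "gripper": 0.3}, {"x": 0, "y": 0.2, "z": 0, "ax": 0, "ay": 0, "az": 0, "gripper": 0.3}, {"x": 0, "y": 0, "z": 0, "ax": 0, "ay": 0, "az": 0, "gripper": 0.3}, {"x": 0, "y": 0, "z": 0, "ax": 0, "ay": 0, "az": 0, "gripper": 0.3}])

```text
clock: 12.2
tool_pos: [0.5449, -0.1527, 0.236]
orientation: [-0.405, 0.58, -0.58, 0.405]
force: [-0.9, -0.2, -0.6]
gripper_width: 0.0402
```

Emit:
move_arm(rows=[{"x": 0, "y": 0.2, "z": 0, "ax": 0, "ay": 0, "az": 0, "gripper": 0.3}, {"x": 0, "y": 0.2, "z": 0, "ax": 0, "ay": 0, "az": 0, "gripper": 0.3}, {"x": 0, "y": 0.2, "z": 0, "ax": 0, "ay": 0, "az": 0, "gripper": 0.3}, {"x": 0, "y": 0, "z": 0, "ax": 0, "ay": 0, "az": 0, "gripper": 0.3}, {"x": 0, "y": 0, "z": 0, "ax": 0, "ay": 0, "az": 0, "gripper": 0.3}])

```text
clock: 12.7
tool_pos: [0.545, -0.1526, 0.2301]
orientation: [-0.405, 0.58, -0.58, 0.405]
force: [-0.6, 0.6, -0.9]
gripper_width: 0.0401
```

Emit:
move_arm(rows=[{"x": 0, "y": 0.2, "z": 0, "ax": 0, "ay": 0, "az": 0, "gripper": 0.3}, {"x": 0, "y": 0.2, "z": 0, "ax": 0, "ay": 0, "az": 0, "gripper": 0.3}, {"x": 0, "y": 0, "z": 0, "ax": 0, "ay": 0, "az": 0, "gripper": 0.3}, {"x": 0, "y": 0, "z": 0, "ax": 0, "ay": 0, "az": 0, "gripper": 0.3}])

```text
clock: 13.1
tool_pos: [0.5449, -0.1527, 0.226]
orientation: [-0.405, 0.58, -0.58, 0.405]
force: [-0.8, -0.2, -0.8]
gripper_width: 0.0398
```

Emit:
move_arm(rows=[{"x": 0, "y": 0.1, "z": 0, "ax": 0, "ay": 0, "az": 0, "gripper": 0.3}, {"x": 0, "y": 0.1, "z": 0, "ax": 0, "ay": 0, "az": 0, "gripper": 0.3}, {"x": 0, "y": 0.1, "z": 0, "ax": 0, "ay": 0, "az": 0, "gripper": 0.3}, {"x": 0, "y": 0, "z": 0, "ax": 0, "ay": 0, "az": 0, "gripper": 0.3}])

```text
clock: 13.5
tool_pos: [0.5449, -0.1527, 0.223]
orientation: [-0.405, 0.58, -0.58, 0.405]
force: [-0.3, 0.1, -1.4]
gripper_width: 0.0401
```

Emit:
move_arm(rows=[{"x": 0, "y": 0.1, "z": 0, "ax": 0, "ay": 0, "az": 0, "gripper": 0.3}, {"x": 0, "y": 0.1, "z": 0, "ax": 0, "ay": 0, "az": 0, "gripper": 0.3}, {"x": 0, "y": 0, "z": 0, "ax": 0, "ay": 0, "az": 0, "gripper": 0.3}])

```text
clock: 13.8
tool_pos: [0.5449, -0.1526, 0.221]
orientation: [-0.405, 0.58, -0.58, 0.405]
force: [-0.1, 0.6, -1.7]
gripper_width: 0.0402
```

Emit:
move_arm(rows=[{"x": 0, "y": 0.1, "z": 0, "ax": 0, "ay": 0, "az": 0, "gripper": 0.3}, {"x": 0, "y": 0.1, "z": 0, "ax": 0, "ay": 0, "az": 0, "gripper": 0.3}, {"x": 0, "y": 0, "z": 0, "ax": 0, "ay": 0, "az": 0, "gripper": 0.3}])

```text
clock: 14.1
tool_pos: [0.5449, -0.1526, 0.219]
orientation: [-0.405, 0.58, -0.58, 0.405]
force: [-1.5, 0.9, -2.0]
gripper_width: 0.0397
```

Emit:
move_arm(rows=[{"x": 0, "y": 0.1, "z": 0, "ax": 0, "ay": 0, "az": 0, "gripper": 0.3}, {"x": 0, "y": 0.1, "z": 0, "ax": 0, "ay": 0, "az": 0, "gripper": 0.3}, {"x": 0, "y": 0, "z": 0, "ax": 0, "ay": 0, "az": 0, "gripper": 0.3}])

```text
clock: 14.4
tool_pos: [0.5449, -0.1526, 0.217]
orientation: [-0.405, 0.58, -0.58, 0.405]
force: [-1.1, 0.7, -1.3]
gripper_width: 0.0399
```

Emit:
move_arm(rows=[{"x": 0, "y": 0.1, "z": 0, "ax": 0, "ay": 0, "az": 0, "gripper": 0.3}, {"x": 0, "y": 0, "z": 0, "ax": 0, "ay": 0, "az": 0, "gripper": 0.3}])

```text
clock: 14.6
tool_pos: [0.545, -0.1526, 0.2161]
orientation: [-0.405, 0.58, -0.58, 0.405]
force: [-1.2, 0.5, -0.7]
gripper_width: 0.0402
```

Emit:
move_arm(rows=[{"x": 0, "y": 0.1, "z": 0, "ax": 0, "ay": 0, "az": 0, "gripper": 0.3}, {"x": 0, "y": 0, "z": 0, "ax": 0, "ay": 0, "az": 0, "gripper": 0.3}])

```text
clock: 14.8
tool_pos: [0.5452, -0.1527, 0.2156]
orientation: [0.405, -0.58, 0.58, -0.405]
force: [-0.9, 1.4, 2.8]
gripper_width: 0.0404
```

Emit:
move_arm(rows=[{"x": 0, "y": 0.1, "z": 0, "ax": 0, "ay": 0, "az": 0, "gripper": 0.3}, {"x": 0, "y": 0, "z": 0, "ax": 0, "ay": 0, "az": 0, "gripper": 0.3}])

```text
clock: 15.0
tool_pos: [0.5455, -0.1528, 0.2152]
orientation: [0.405, -0.579, 0.58, -0.405]
force: [-1.1, 2.2, 6.1]
gripper_width: 0.0399
```

Emit:
move_arm(rows=[{"x": 0, "y": 0.1, "z": 0, "ax": 0, "ay": 0, "az": 0, "gripper": 0.3}, {"x": 0, "y": 0, "z": 0, "ax": 0, "ay": 0, "az": 0, "gripper": 0.3}])

```text
clock: 15.2
tool_pos: [0.5456, -0.1529, 0.2145]
orientation: [0.404, -0.579, 0.58, -0.405]
force: [-2.4, 2.7, 7.8]
gripper_width: 0.0402
```

Run:
```python
from h import *
o=bot.get_obs(); print(o['tool_pos'],o['force'],o['ft_torque'])
a=optics.snapshot('scene')
A=cv2.resize(a[110:210,200:300],(600,600),interpolation=2)
cv2.imwrite('pics/c15.png',A[:,:,::-1])
```

```text
[ 0.54562823 -0.15286066  0.21450581] [-2.37834314  2.70081648  7.75830399] [0.61367568 0.81996882 0.01393071]
```

View pics/c15.png

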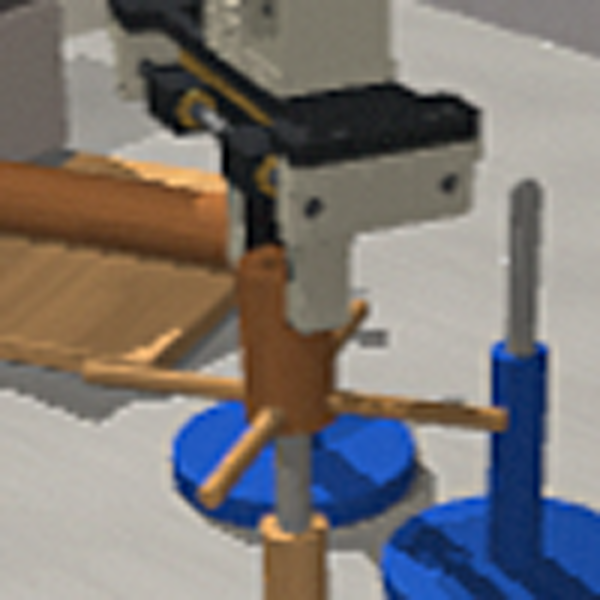

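Contact at z_TCP ≈ 0.216, which is the balls at the height predicted. A small sideways load along the ball axis shows the hub is about 0.5 mm off, so I'm easing it over before pressing on.

Emit:
move_arm(rows=[{"x": -0.03, "y": 0, "z": -0.05, "ax": 0, "ay": 0, "az": 0, "gripper": 0.3}, {"x": 0, "y": 0, "z": 0, "ax": 0, "ay": 0, "az": 0, "gripper": 0.3}, {"x": 0, "y": 0, "z": 0, "ax": 0, "ay": 0, "az": 0, "gripper": 0.3}])

```text
clock: 15.55
tool_pos: [0.5453, -0.1528, 0.2144]
orientation: [0.405, -0.579, 0.58, -0.405]
force: [-1.5, -1.1, 5.6]
gripper_width: 0.0403
```

Run:
```python
from h import *
o=bot.get_obs(); print(o['tool_pos'],o['force'],o['ft_torque'])
```

```text
[ 0.5452698  -0.1527525   0.21440332] [-1.46024046 -1.08466005  5.62153121] [-0.05007623  0.62841057  0.0047028 ]
```

Emit:
move_arm(rows=[{"x": 0.02, "y": 0.05, "z": -0.02, "ax": 0, "ay": 0, "az": 0, "gripper": 0.3}, {"x": 0, "y": 0, "z": 0, "ax": 0, "ay": 0, "az": 0, "gripper": 0.3}])

```text
clock: 15.75
tool_pos: [0.5452, -0.1528, 0.2141]
orientation: [0.404, -0.579, 0.58, -0.405]
force: [-1.5, 0.5, 8.2]
gripper_width: 0.0403
```

Emit:
move_arm(rows=[{"x": 0, "y": 0.05, "z": 0, "ax": 0, "ay": 0, "az": 0, "gripper": 0.3}, {"x": 0, "y": 0, "z": 0, "ax": 0, "ay": 0, "az": 0, "gripper": 0.3}])

```text
clock: 15.95
tool_pos: [0.5451, -0.1527, 0.2134]
orientation: [0.404, -0.579, 0.58, -0.405]
force: [-1.6, 0.2, 6.8]
gripper_width: 0.0403
```

Emit:
move_arm(rows=[{"x": 0, "y": 0.05, "z": 0, "ax": 0, "ay": 0, "az": 0, "gripper": 0.3}, {"x": 0, "y": 0, "z": 0, "ax": 0, "ay": 0, "az": 0, "gripper": 0.3}])

```text
clock: 16.15
tool_pos: [0.5447, -0.1526, 0.2121]
orientation: [0.405, -0.579, 0.58, -0.405]
force: [-0.8, -0.1, 2.5]
gripper_width: 0.0402
```

Both balls are pressed in and the force has dropped to light drag. Sliding on.

Emit:
move_arm(rows=[{"x": 0, "y": 0.1, "z": 0, "ax": 0, "ay": 0, "az": 0, "gripper": 0.3}, {"x": 0, "y": 0.1, "z": 0, "ax": 0, "ay": 0, "az": 0, "gripper": 0.3}, {"x": 0, "y": 0.1, "z": 0, "ax": 0, "ay": 0, "az": 0, "gripper": 0.3}, {"x": 0, "y": 0.1, "z": 0, "ax": 0, "ay": 0, "az": 0, "gripper": 0.3}, {"x": 0, "y": 0, "z": 0, "ax": 0, "ay": 0, "az": 0, "gripper": 0.3}])

```text
clock: 16.65
tool_pos: [0.5441, -0.1522, 0.2071]
orientation: [-0.405, 0.58, -0.58, 0.405]
force: [-0.9, 0.5, -0.8]
gripper_width: 0.0399
```

Emit:
move_arm(rows=[{"x": 0, "y": 0.1, "z": 0, "ax": 0, "ay": 0, "az": 0, "gripper": 0.3}, {"x": 0, "y": 0.1, "z": 0, "ax": 0, "ay": 0, "az": 0, "gripper": 0.3}, {"x": 0, "y": 0.1, "z": 0, "ax": 0, "ay": 0, "az": 0, "gripper": 0.3}, {"x": 0, "y": 0.1, "z": 0, "ax": 0, "ay": 0, "az": 0, "gripper": 0.3}, {"x": 0, "y": 0, "z": 0, "ax": 0, "ay": 0, "az": 0, "gripper": 0.3}])

```text
clock: 17.15
tool_pos: [0.5442, -0.1522, 0.2033]
orientation: [-0.405, 0.58, -0.58, 0.405]
force: [-0.8, 0.2, -0.5]
gripper_width: 0.0401
```

Emit:
move_arm(rows=[{"x": 0, "y": 0.1, "z": 0, "ax": 0, "ay": 0, "az": 0, "gripper": 0.3}, {"x": 0, "y": 0.1, "z": 0, "ax": 0, "ay": 0, "az": 0, "gripper": 0.3}, {"x": 0, "y": 0.1, "z": 0, "ax": 0, "ay": 0, "az": 0, "gripper": 0.3}, {"x": 0, "y": 0.1, "z": 0, "ax": 0, "ay": 0, "az": 0, "gripper": 0.3}, {"x": 0, "y": 0, "z": 0, "ax": 0, "ay": 0, "az": 0, "gripper": 0.3}])

```text
clock: 17.65
tool_pos: [0.5442, -0.1522, 0.1992]
orientation: [-0.405, 0.58, -0.58, 0.405]
force: [0.1, -0.6, -1.4]
gripper_width: 0.04
```

Emit:
move_arm(rows=[{"x": 0, "y": 0.1, "z": 0, "ax": 0, "ay": 0, "az": 0, "gripper": 0.3}, {"x": 0, "y": 0.1, "z": 0, "ax": 0, "ay": 0, "az": 0, "gripper": 0.3}, {"x": 0, "y": 0.1, "z": 0, "ax": 0, "ay": 0, "az": 0, "gripper": 0.3}, {"x": 0, "y": 0.1, "z": 0, "ax": 0, "ay": 0, "az": 0, "gripper": 0.3}, {"x": 0, "y": 0, "z": 0, "ax": 0, "ay": 0, "az": 0, "gripper": 0.3}])

```text
clock: 18.15
tool_pos: [0.5442, -0.1522, 0.1953]
orientation: [-0.405, 0.58, -0.58, 0.405]
force: [0.4, 1.2, 0.1]
gripper_width: 0.0398
```

Emit:
move_arm(rows=[{"x": 0, "y": 0.1, "z": 0, "ax": 0, "ay": 0, "az": 0, "gripper": 0.3}, {"x": 0, "y": 0.1, "z": 0, "ax": 0, "ay": 0, "az": 0, "gripper": 0.3}, {"x": 0, "y": 0.1, "z": 0, "ax": 0, "ay": 0, "az": 0, "gripper": 0.3}, {"x": 0, "y": 0.1, "z": 0, "ax": 0, "ay": 0, "az": 0, "gripper": 0.3}, {"x": 0, "y": 0, "z": 0, "ax": 0, "ay": 0, "az": 0, "gripper": 0.3}])

```text
clock: 18.65
tool_pos: [0.5443, -0.1521, 0.1913]
orientation: [-0.405, 0.58, -0.58, 0.405]
force: [-0.1, 1.9, 0.6]
gripper_width: 0.0399
```

Emit:
move_arm(rows=[{"x": 0, "y": 0.1, "z": 0, "ax": 0, "ay": 0, "az": 0, "gripper": 0.3}, {"x": 0, "y": 0.1, "z": 0, "ax": 0, "ay": 0, "az": 0, "gripper": 0.3}, {"x": 0, "y": 0.1, "z": 0, "ax": 0, "ay": 0, "az": 0, "gripper": 0.3}, {"x": 0, "y": 0.1, "z": 0, "ax": 0, "ay": 0, "az": 0, "gripper": 0.3}, {"x": 0, "y": 0, "z": 0, "ax": 0, "ay": 0, "az": 0, "gripper": 0.3}])

```text
clock: 19.15
tool_pos: [0.5444, -0.1521, 0.1873]
orientation: [-0.405, 0.58, -0.58, 0.405]
force: [-0.1, 3.3, -0.2]
gripper_width: 0.0402
```

Run:
```python
from h import *
o=bot.get_obs(); print(o['tool_pos'],o['force'],o['ft_torque'])
a=optics.snapshot('scene')
A=cv2.resize(a[110:210,200:300],(600,600),interpolation=2)
cv2.imwrite('pics/c16.png',A[:,:,::-1])
```

```text
[ 0.54436824 -0.15212192  0.18734327] [-0.06434492  3.27382439 -0.18027381] [ 1.28091713 -0.08542649 -0.02934207]
```

View pics/c16.png

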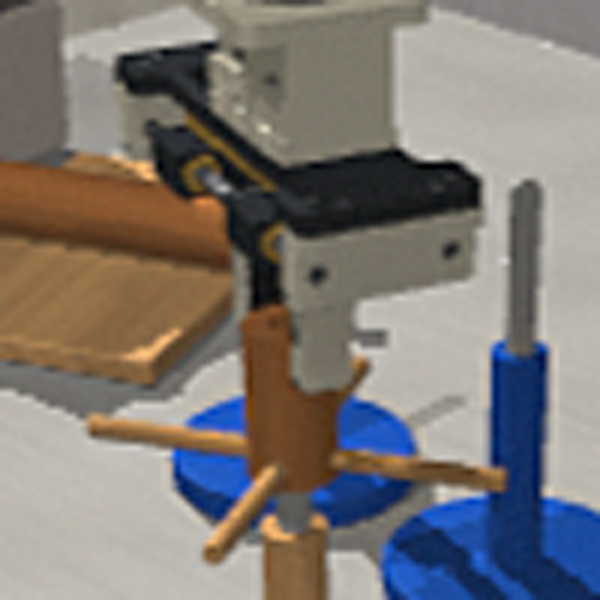

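Hub underside is at about row 188, z≈0.165, so it hasn't slipped in the grip. The sideways load in y has grown to 3 N, so I'm relieving that and then going in small steps.

Emit:
move_arm(rows=[{"x": -0.04, "y": 0.1, "z": -0.015, "ax": 0, "ay": 0, "az": 0, "gripper": 0.3}, {"x": 0, "y": 0.1, "z": 0, "ax": 0, "ay": 0, "az": 0, "gripper": 0.3}, {"x": 0, "y": 0, "z": 0, "ax": 0, "ay": 0, "az": 0, "gripper": 0.3}])

```text
clock: 19.5
tool_pos: [0.5443, -0.152, 0.1853]
orientation: [-0.405, 0.58, -0.58, 0.405]
force: [1.2, 1.5, -0.8]
gripper_width: 0.04
```

Emit:
move_arm(rows=[{"x": 0, "y": 0.1, "z": 0, "ax": 0, "ay": 0, "az": 0, "gripper": 0.3}, {"x": 0, "y": 0.1, "z": 0, "ax": 0, "ay": 0, "az": 0, "gripper": 0.3}, {"x": 0, "y": 0, "z": 0, "ax": 0, "ay": 0, "az": 0, "gripper": 0.3}])

```text
clock: 19.8
tool_pos: [0.5442, -0.1519, 0.1834]
orientation: [-0.405, 0.58, -0.58, 0.405]
force: [0.4, 2.0, -0.9]
gripper_width: 0.0402
```

Emit:
move_arm(rows=[{"x": 0, "y": 0.1, "z": 0, "ax": 0, "ay": 0, "az": 0, "gripper": 0.3}, {"x": 0, "y": 0, "z": 0, "ax": 0, "ay": 0, "az": 0, "gripper": 0.3}])

```text
clock: 20.0
tool_pos: [0.5443, -0.1519, 0.1824]
orientation: [-0.405, 0.58, -0.58, 0.405]
force: [1.2, 0.9, -0.3]
gripper_width: 0.0399
```

Emit:
move_arm(rows=[{"x": 0, "y": 0.1, "z": 0, "ax": 0, "ay": 0, "az": 0, "gripper": 0.3}, {"x": 0, "y": 0, "z": 0, "ax": 0, "ay": 0, "az": 0, "gripper": 0.3}])

```text
clock: 20.2
tool_pos: [0.5443, -0.1519, 0.1815]
orientation: [-0.405, 0.58, -0.58, 0.405]
force: [-0.3, 2.1, 0.3]
gripper_width: 0.0403
```

Emit:
move_arm(rows=[{"x": 0, "y": 0.05, "z": 0, "ax": 0, "ay": 0, "az": 0, "gripper": 0.3}, {"x": 0, "y": 0, "z": 0, "ax": 0, "ay": 0, "az": 0, "gripper": 0.3}])

```text
clock: 20.4
tool_pos: [0.5443, -0.1519, 0.1811]
orientation: [-0.405, 0.58, -0.58, 0.405]
force: [0.5, 3.1, 0.7]
gripper_width: 0.0402
```

Emit:
move_arm(rows=[{"x": -0.03, "y": 0.05, "z": -0.01, "ax": 0, "ay": 0, "az": 0, "gripper": 0.3}, {"x": 0, "y": 0, "z": 0, "ax": 0, "ay": 0, "az": 0, "gripper": 0.3}])

```text
clock: 20.6
tool_pos: [0.5442, -0.1518, 0.1805]
orientation: [0.405, -0.58, 0.58, -0.405]
force: [0.2, 0.8, 0.2]
gripper_width: 0.0401
```

Emit:
move_arm(rows=[{"x": 0, "y": 0.05, "z": 0, "ax": 0, "ay": 0, "az": 0, "gripper": 0.3}, {"x": 0, "y": 0, "z": 0, "ax": 0, "ay": 0, "az": 0, "gripper": 0.3}])

```text
clock: 20.8
tool_pos: [0.5442, -0.1516, 0.1799]
orientation: [-0.405, 0.58, -0.58, 0.405]
force: [0.1, -0.1, -0.9]
gripper_width: 0.0405
```

Emit:
move_arm(rows=[{"x": 0, "y": 0.05, "z": 0, "ax": 0, "ay": 0, "az": 0, "gripper": 0.3}, {"x": 0, "y": 0, "z": 0, "ax": 0, "ay": 0, "az": 0, "gripper": 0.3}])

```text
clock: 21.0
tool_pos: [0.5441, -0.1515, 0.1793]
orientation: [-0.405, 0.58, -0.58, 0.405]
force: [-0.0, 0.8, -2.2]
gripper_width: 0.0402
```

Emit:
move_arm(rows=[{"x": 0, "y": 0.05, "z": 0, "ax": 0, "ay": 0, "az": 0, "gripper": 0.3}, {"x": 0, "y": 0, "z": 0, "ax": 0, "ay": 0, "az": 0, "gripper": 0.3}])

```text
clock: 21.2
tool_pos: [0.5441, -0.1515, 0.1788]
orientation: [-0.405, 0.58, -0.58, 0.405]
force: [0.7, -0.3, -2.8]
gripper_width: 0.0404
```

The pull has started: fz is heading negative.

Emit:
move_arm(rows=[{"x": 0, "y": 0.05, "z": 0, "ax": 0, "ay": 0, "az": 0, "gripper": 0.3}, {"x": 0, "y": 0, "z": 0, "ax": 0, "ay": 0, "az": 0, "gripper": 0.3}])

```text
clock: 21.4
tool_pos: [0.5441, -0.1515, 0.1782]
orientation: [-0.405, 0.58, -0.58, 0.405]
force: [-0.6, 0.2, -4.7]
gripper_width: 0.0398
```

Emit:
move_arm(rows=[{"x": 0, "y": 0.05, "z": 0, "ax": 0, "ay": 0, "az": 0, "gripper": 0.3}, {"x": 0, "y": 0, "z": 0, "ax": 0, "ay": 0, "az": 0, "gripper": 0.3}])

```text
clock: 21.6
tool_pos: [0.5441, -0.1515, 0.1777]
orientation: [-0.405, 0.58, -0.58, 0.405]
force: [0.7, 0.3, -5.7]
gripper_width: 0.0401
```

Emit:
move_arm(rows=[{"x": 0, "y": 0.05, "z": 0, "ax": 0, "ay": 0, "az": 0, "gripper": 0.3}, {"x": 0, "y": 0, "z": 0, "ax": 0, "ay": 0, "az": 0, "gripper": 0.3}])

```text
clock: 21.8
tool_pos: [0.5441, -0.1515, 0.1774]
orientation: [-0.405, 0.58, -0.58, 0.405]
force: [-0.1, 0.7, -4.5]
gripper_width: 0.0404
```

Emit:
move_arm(rows=[{"x": 0, "y": 0.05, "z": 0, "ax": 0, "ay": 0, "az": 0, "gripper": 0.3}, {"x": 0, "y": 0, "z": 0, "ax": 0, "ay": 0, "az": 0, "gripper": 0.3}])

```text
clock: 22.0
tool_pos: [0.5443, -0.1516, 0.1772]
orientation: [-0.405, 0.58, -0.58, 0.405]
force: [-0.8, -0.0, -2.7]
gripper_width: 0.0402
```

Emit:
move_arm(rows=[{"x": 0, "y": 0.05, "z": 0, "ax": 0, "ay": 0, "az": 0, "gripper": 0.3}, {"x": 0, "y": 0, "z": 0, "ax": 0, "ay": 0, "az": 0, "gripper": 0.3}])

```text
clock: 22.2
tool_pos: [0.5445, -0.1516, 0.1768]
orientation: [0.405, -0.58, 0.58, -0.405]
force: [-1.7, 0.1, -3.5]
gripper_width: 0.04
```

Emit:
move_arm(rows=[{"x": -0.01, "y": 0.03, "z": -0.02, "ax": 0, "ay": 0, "az": 0, "gripper": 0.3}, {"x": 0, "y": 0, "z": 0, "ax": 0, "ay": 0, "az": 0, "gripper": 0.3}])

```text
clock: 22.4
tool_pos: [0.5445, -0.1516, 0.1767]
orientation: [0.405, -0.58, 0.58, -0.405]
force: [-1.1, 1.3, -1.1]
gripper_width: 0.04
```

Emit:
move_arm(rows=[{"x": 0, "y": 0.03, "z": 0, "ax": 0, "ay": 0, "az": 0, "gripper": 0.3}, {"x": 0, "y": 0, "z": 0, "ax": 0, "ay": 0, "az": 0, "gripper": 0.3}])

```text
clock: 22.6
tool_pos: [0.5445, -0.1516, 0.1763]
orientation: [0.405, -0.58, 0.58, -0.405]
force: [-0.7, -0.6, -1.4]
gripper_width: 0.0403
```

Run:
```python
from h import *
o=bot.get_obs(); print(o['tool_pos'],o['force'],o['ft_torque'])
a=optics.snapshot('scene')
A=cv2.resize(a[110:210,200:300],(600,600),interpolation=2)
cv2.imwrite('pics/c17.png',A[:,:,::-1])
```

```text
[ 0.54446277 -0.15155616  0.17629007] [-0.67438439 -0.62526261 -1.3810575 ] [-0.12371111  0.16926154  0.03102932]
```

View pics/c17.png

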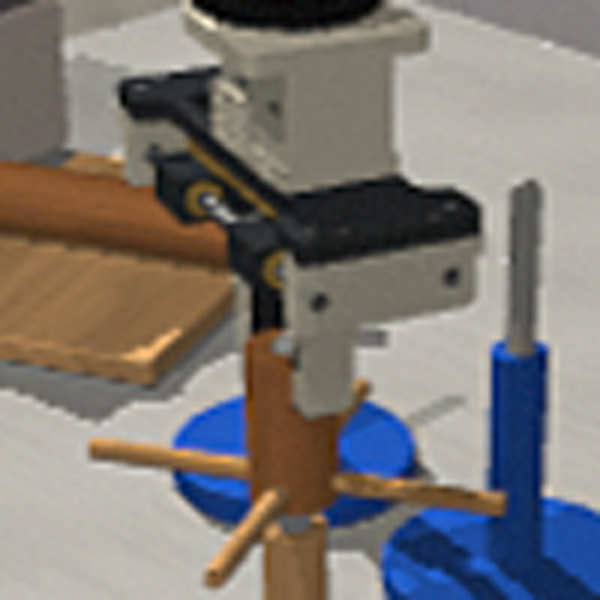

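The force is back to about the hub's own weight after the 3 mm of pull, and the spindle tip shows at the hub's top at crop (285,345). This is the click, so I'm relaxing the grip and opening.

Emit:
move_arm(rows=[{"x": 0, "y": 0, "z": 0, "ax": 0, "ay": 0, "az": 0, "gripper": 0.3}, {"x": 0, "y": 0, "z": 0, "ax": 0, "ay": 0, "az": 0, "gripper": 0.3}, {"x": 0, "y": 0, "z": 0, "ax": 0, "ay": 0, "az": 0, "gripper": 0.3}], squeeze=4)

```text
clock: 22.95
tool_pos: [0.5444, -0.1514, 0.1761]
orientation: [0.405, -0.58, 0.58, -0.405]
force: [-0.3, -0.2, -1.4]
gripper_width: 0.0408
```

Emit:
move_arm(rows=[{"x": 0, "y": 0, "z": 0, "ax": 0, "ay": 0, "az": 0, "gripper": 0.5}, {"x": 0, "y": 0, "z": 0, "ax": 0, "ay": 0, "az": 0, "gripper": 0.6}, {"x": 0, "y": 0, "z": 0, "ax": 0, "ay": 0, "az": 0, "gripper": 0.8}, {"x": 0, "y": 0, "z": 0, "ax": 0, "ay": 0, "az": 0, "gripper": 0.9}, {"x": 0, "y": 0, "z": 0, "ax": 0, "ay": 0, "az": 0, "gripper": 0.9}])

```text
clock: 23.45
tool_pos: [0.5442, -0.1514, 0.1761]
orientation: [0.405, -0.58, 0.58, -0.405]
force: [-0.3, -0.2, 0.3]
gripper_width: 0.0701
```

Run:
```python
from h import *
o=bot.get_obs(); print(o['tool_pos'],o['force'],o['ft_torque'],o['gripper_width'])
a=optics.snapshot('scene')
A=cv2.resize(a[110:210,200:300],(600,600),interpolation=2)
cv2.imwrite('pics/c18.png',A[:,:,::-1])
```

```text
[ 0.5442156  -0.15144667  0.17612203] [-0.27472289 -0.2251853   0.32172261] [0.02600384 0.01239931 0.020223  ] 0.07014085904806136
```

View pics/c18.png

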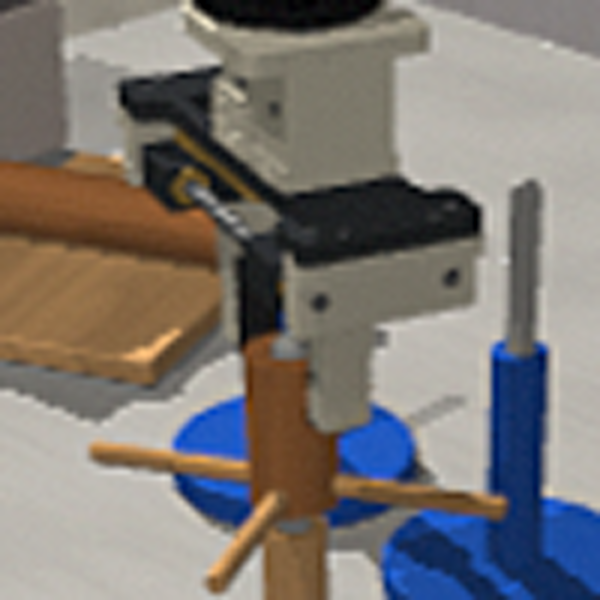

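Emit:
move_arm(rows=[{"x": 0, "y": 0, "z": 0, "ax": 0, "ay": 0, "az": 0, "gripper": 0.95}, {"x": 0, "y": -1, "z": 0, "ax": 0, "ay": 0, "az": 0, "gripper": 0.95}, {"x": 0, "y": -2, "z": 0, "ax": 0, "ay": 0, "az": 0, "gripper": 0.95}, {"x": 0, "y": -3, "z": 0, "ax": 0, "ay": 0, "az": 0, "gripper": 0.95}, {"x": 0, "y": -4, "z": 0, "ax": 0, "ay": 0, "az": 0, "gripper": 0.95}])

```text
clock: 24.0
tool_pos: [0.5433, -0.1514, 0.2765]
orientation: [-0.405, 0.58, -0.579, 0.404]
force: [1.3, 0.1, 0.3]
gripper_width: 0.0831
```

Emit:
move_arm(rows=[{"x": 0, "y": -4, "z": 0, "ax": 0, "ay": 0, "az": 0, "gripper": 0.95}, {"x": -3, "y": 0, "z": 0, "ax": 0, "ay": 0, "az": 0, "gripper": 0.95}, {"x": -4, "y": 0, "z": 0, "ax": 0, "ay": 0, "az": 0, "gripper": 0.95}, {"x": -4, "y": 0, "z": 0, "ax": 0, "ay": 0, "az": 0, "gripper": 0.95}, {"x": -4, "y": 0, "z": 0, "ax": 0, "ay": 0, "az": 0, "gripper": 0.95}])

```text
clock: 24.5
tool_pos: [0.5962, -0.0094, 0.3173]
orientation: [0.404, -0.58, 0.58, -0.405]
force: [0.2, -0.1, 0.0]
gripper_width: 0.0832
```

Emit:
move_arm(rows=[{"x": -4, "y": 0, "z": 0, "ax": 0, "ay": 0, "az": 0, "gripper": 0.95}, {"x": -4, "y": 0, "z": 0, "ax": 0, "ay": 0, "az": 0, "gripper": 0.95}, {"x": -4, "y": 0, "z": 0, "ax": 0, "ay": 0, "az": 0, "gripper": 0.95}, {"x": -2, "y": 0, "z": 0, "ax": 0, "ay": 0, "az": 0, "gripper": 0.95}, {"x": 0, "y": 0, "z": 0, "ax": 0, "ay": 0, "az": 0, "gripper": 0.95}])

```text
clock: 25.0
tool_pos: [0.6446, 0.1232, 0.3155]
orientation: [-0.406, 0.579, -0.579, 0.405]
force: [0.1, -1.2, -0.0]
gripper_width: 0.083
```

Run:
```python
from h import *
a=optics.snapshot('scene');b=optics.snapshot('top')
cv2.imwrite('pics/s9.png',a[:,:,::-1]);cv2.imwrite('pics/t9.png',b[:,:,::-1])
A=cv2.resize(a[140:220,205:285],(400,400),interpolation=2);B=cv2.resize(b[160:260,290:390],(400,400),interpolation=2)
cv2.imwrite('pics/c19.png',np.hstack([A,B])[:,:,::-1])
```

```text
(no output)
```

View pics/c19.png

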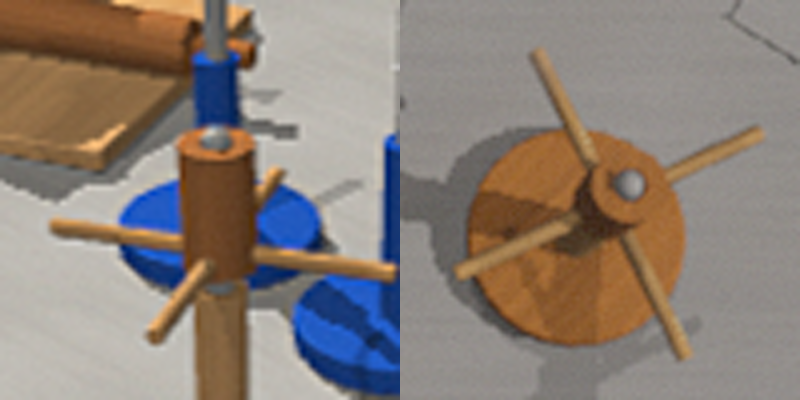

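View pics/s9.png

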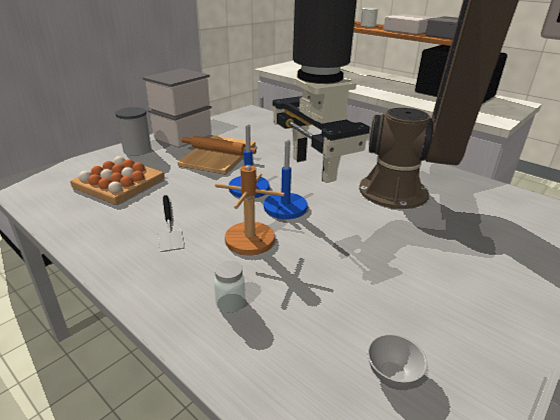

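Run:
```python
from h import *
S=dict(L=(53,227),R=(393,271),F=(153,336),B=(277,173)); T=dict(R=(462-400,272),B=(684-400,355),L=(760-400,133),F=(537-400,52))
P={}
for k in S:
    s=(205+S[k][0]/5-.4,140+S[k][1]/5-.4);t=(290+T[k][0]/4-.4,160+T[k][1]/4-.4)
    P[k],e=tri(('scene',*s),('top',*t)); print(k,P[k].round(4),e.round(4))
print(np.mean(list(P.values()),0))
t=(205+217/5-.4,140+130/5-.4); print(tri(('scene',205+217/5-.4,140+152/5-.4),('top',290+222/4,160+187/4)))
o=bot.get_obs(); print(o['clock'],o['force'])
```

```text
L [ 0.5865 -0.2372  0.1597] 0.0027
R [ 0.5044 -0.0695  0.1654] 0.0003
F [ 0.63  -0.112  0.163] 0.003
B [ 0.4616 -0.1923  0.163 ] 0.0025
[ 0.54560329 -0.15275022  0.16279915]
(array([ 0.54511957, -0.15185334,  0.2184621 ]), np.float64(0.0045462681748708236))
25.1 [-0.21331777 -0.64491947  0.08838024]
```

```bash
python3 - <<'E'
from h import *
c=np.array([.5452,-.1522,.163])
for n in('scene','top'):
  for a in (24.2,114.2,204.2,294.2):
    p=c+.095*np.array([np.cos(np.radians(a)),np.sin(np.radians(a)),0]); print(n,a,proj(n,p).round(1))
E
python3 - <<'E'
S=dict(L=(53,227),R=(393,271),F=(153,336),B=(277,173)); T=dict(R=(62,272),B=(284,355),L=(360,133),F=(137,52))
for k in S: print(k,205+S[k][0]/5-.4,140+S[k][1]/5-.4,290+T[k][0]/4-.4,160+T[k][1]/4-.4)
E
```

```text
scene 24.2 [234.9 207. ]
scene 114.2 [283.9 195.4]
scene 204.2 [261.5 174.1]
scene 294.2 [215.9 183.6]
top 24.2 [324.9 171.4]
top 114.2 [303.3 226.8]
top 204.2 [360.5 249.4]
top 294.2 [381.1 193.2]
L 215.2 185.0 379.6 192.85
R 283.20000000000005 193.79999999999998 305.1 227.6
F 235.2 206.79999999999998 323.85 172.6
B 260.0 174.2 360.6 248.35
```

Run:
```python
from h import *
def slope(img,x0,x1,name,c,ang):
    pass
# initial hub tips, and predicted
c=np.array([.5348,.2129,.009])
for a in (24.75,114.75,204.75,294.75):
    p=c+.095*np.array([np.cos(np.radians(a)),np.sin(np.radians(a)),0]); print(a,proj('scene',p).round(1))
s=cv2.imread('pics/scene0.png'); A=cv2.resize(s[270:330,315:415],(800,480),interpolation=2); cv2.imwrite('pics/c20.png',A)
s=cv2.imread('pics/s9.png'); A=cv2.resize(s[160:220,200:300],(800,480),interpolation=2); cv2.imwrite('pics/c21.png',A)
```

```text
24.75 [358.2 328. ]
114.75 [405.7 307.5]
204.75 [368.5 273. ]
294.75 [323.8 289.4]
```

View pics/c20.png

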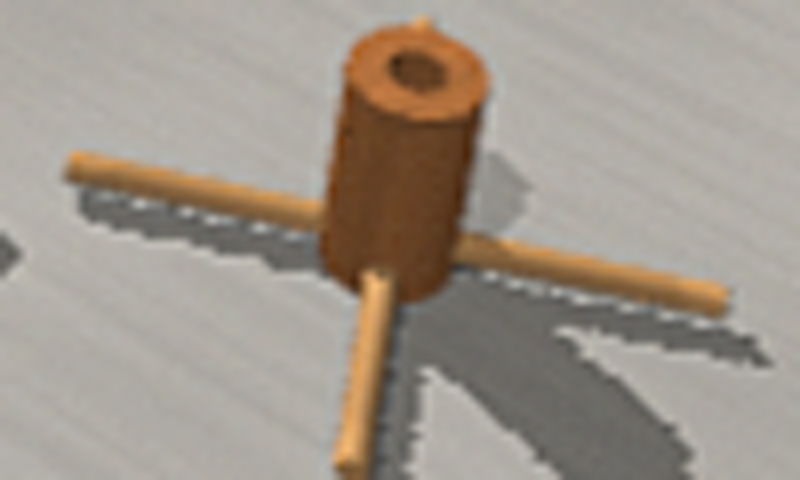

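View pics/c21.png

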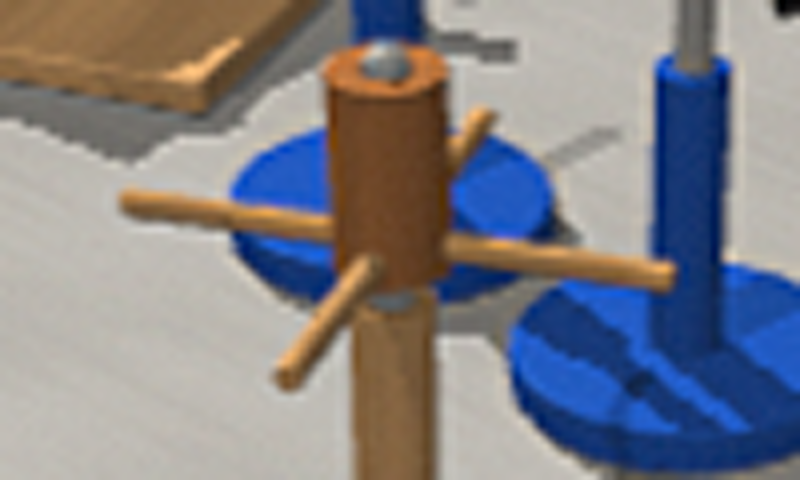

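Run:
```python
from h import *
print(bot.get_obs()['clock']); print(bot.finish_job())
```

```text
25.1
the job is handed in; nothing more can be done
None
```

The hub is on the wooden stand's spindle, held on the catch and released. I handed the job in at 25.1 s with the arm clear; no verdict was given.

**Fitting:** The balls took about 8–9 N to press in. After roughly 30 mm of light drag came about 3 mm of pull, up to about 5 N. I stopped when the force was back to about the hub's own weight, then opened the gripper.

**Last checks:**
- **Height:** From the four dowel tips, the underside is at about 0.154 m. The balls seen at 0.193 m predicted 0.153 m for the click.
- **Settling:** The hub dropped about 2 mm on release, so I was slightly short of the groove's centre when I let go. It had not moved again in the next picture.
- **Level:** One dowel pair reads level and the other about 1° off (1.7° by triangulation). Picture error is of similar size and the bore's play allows about 1.5°, so I left it.
- **Bystanders:** The jar, bowl and scraper look unmoved in the final scene picture. I did not measure them.

**One disagreement:** In the camera view the fingertips sat about 30 mm higher than the stated tool point. I therefore gripped about 15 mm lower than planned, still on the neck's upper half, and it held without slipping.

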